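Portion macadamias from the bar dispenser

ROBOT

A 6-joint arm with a two-finger parallel gripper is mounted at the origin on the work surface. World frame = base frame: x ahead of the robot, y to its left, z up, the work surface at z = 0. Lengths are in m, angles in rad, forces in N, time in s.
With the tool pointing down it reaches from about 0.3 to 0.875 m from the base axis. Payload 6.4 kg.
Tool frame: the origin (TCP) lies midway between the tips of the shut fingers; the grasp point (between the pads) lies 19 mm behind it (ctrl.hold_point_z is the distance from the TCP to the grasp point, in m); z points along the fingers, y is the line along which they close (so a half turn about z gives the same grasp; the last joint's range is limited). The gripper opens to 85 mm and grips with 20 to 120 N. Pads are 22 mm wide; open, the fingers measure 114 mm over their backs; the gripper's body (76 mm by 85 mm) begins 54 mm behind the grasp point. The pads swing forward as they close: fully open they stand 13 mm farther back than shut.
Start: joints at [1.066, 0.181, 1.607, -0, 1.354, -0.206], TCP at [0.169, 0.55, 0.231] pointing down, gripper open.
Joint ranges: [-2.99, 2.99], [-0.89, 2.07], [0.3, 2.58], [-1.14, 4.28], [0, 2.63], [-3.12, 3.12]. Speed limits (rad/s): [2.57, 2.57, 3.01, 3.14, 3.14, 3.14].

INTERFACE

Orientations are given as a unit quaternion [w, x, y, z].
In Python, from bench import ctrl gives the robot as it stands.
- The arm moves only by the tool carry_out, never from a script. Its argument "plan" is text: rows parted by semicolons, each of 6 numbers parted by spaces: the shift along the tool's x, y, z as a fraction of full scale, then the turn, a rotation vector about the tool's x, y, z as a fraction of full scale. A call has exactly 8 rows; each row shifts and turns the commanded pose from where the row before left it, along the tool's axes as they then stand; what a row does not reach is not made up. Full scale, the value 1, is 40 mm for a shift and 0.1 rad for a turn. A row lasts 1/12 s, in which the tool goes at most 41.7 mm and 7.16 degrees, less where a joint would pass 70% of its speed; a pose out of reach is approached as far as the arm can. A call with a number of a shift or a turn outside -1 to 1 is refused whole. A call with a gripper value outside its range is refused whole. "claw" is the gripper's target within -1 to 1 (shut at 1, half-way at 0, fully open at -1), set as the call begins (left out, the last holds). The fingers move at their own pace and stop on an object; the grip force is fixed at half the most. Time passes only in rows, so rows that do not move let the fingers close, or fill a call up. It gives the time, the measured TCP pose, the force, the opening and the grip force at its end, in the units of the state.
- ctrl.get_obs(): the state, without advancing time (a new reading comes with each control period).
- ctrl.camera(name): name is "side" or "top" or "wrist"; returns a dict with "pixels" (384x512x3 uint8, red, green, blue), "mtx" (3x3 intrinsics, pixels), "R" (3x3) and "t" (3): a world point X has camera coordinates R X + t. Camera axes: x right, y down, z forward; pixel columns grow to the right and rows downward; lengths in m; the calibration is good to about 2 mm. The wrist camera is an equidistant fisheye: a pixel r from the principal point sees the ray r / f radians off the axis. A picture is of the moment at which its call begins. There is no depth.
- ctrl.hand_in(): hands the job in; it is judged then, once.
The state is a dict: "time_s": time; "q": joint angles; "dq": joint speeds; "joint_efforts": joint torques, N m; "eef_pos": TCP position; "eef_rot": TCP orientation; "wrist_force": force on the tool from outside, world axes, zero at the start; "torque": the same for the moment, N m; "opening": opening from 0.0 (shut) to 1.0 (fully open); "grasp_force": force on a finger pad.
Only numpy, scipy, OpenCV 4.12 (cv2) and the standard library are available. Lean on these libraries where they do the work, as an engineer would, in place of code of your own. Each camera call takes 0.05 s, during which the arm holds its last target. There are 200 camera calls.

TASK

Portion the macadamias for the guests: set each of the small steel pans (there are two or three) in turn under the dispenser's spout, turn the paddle knob two clicks clockwise so that exactly two nuts drop into it, and set the pan upright on the slate board. Lift the screw nutcracker out of the oak caddy and put it on the board too. At the end every pan stands on the board with two nuts, no nut lies anywhere else than in a pan or in the dispenser, the knob rests on a click, the jigger is still in the caddy, and the decanter, jug and glasses have been left alone.

Things in the scene. Friction and masses are not known exactly. Their poses are not given: they have to be found in the camera images.
- dispenser: Nut dispenser, fixed: round clear wheel case on a black iron pedestal, fed by a clear trough sloping down from behind. Origin on the ledge right below the spout, where a pan's bowl belongs; z up, +x backwards, away from the robot. Mm in this frame: case x -22 to 88, y -54 to 54, z 82 to 122; pedestal from x 50 back; feed back to x 240, up to z 215. The front (-x) is open.
- spout (a point): Where the nuts fall, in the steel spout's lower mouth, 60 mm above the ledge over the dispenser's origin; axes as the dispenser. The mouth spans x -18 to 17, y -17 to 34 mm. A nut drops straight down within about 12 mm of this point. A pan (40 mm tall) slides in below it from the front, its handle to the front.
- knob (a joint): Turn of the paddle knob, rad, 0 at the start, growing clockwise seen from above (turn this way only; a stop keeps it from going back past the start). Detents every 60 degrees (1.047 rad) = one click; past half way the detent pulls on; it rests within 6 degrees of the click. Each click, the first too, drops one nut in its second half. Takes up to 0.25 N m.
- knob_grip (a point): Middle of the knob's paddle, on its upright axis, 156 mm above the ledge, at x 34, y 0 in the dispenser frame. Paddle: upright steel bar 64 mm long, 12 thick, 28 tall (142 to 170 above the ledge) over a 40 mm collar (top 131). The point turns with the knob, x along the bar; at knob = 0 that is the dispenser's x axis, at knob = q turned clockwise from it by q.
- board: Slate serving board, fixed, a dark flat slab 200 mm (its x) by 260 mm (its y) and 8 mm thick. Origin at the centre of its underside, on the ledge; z up. Its -x edge faces the robot.
- caddy: Oak caddy, fixed, an open box 170 mm (its x) by 110 mm (its y) by 45 mm tall with 6 mm walls and floor and a 39 mm tall partition across its middle. Origin at the centre of its underside. The nutcracker stands in one half, the jigger in the other.
- nutcracker: Screw nutcracker standing in the caddy: a dark turned-wood cup 50 mm in diameter and 52 mm tall with a steel screw and, on top, a steel T-bar 12 mm thick and 60 mm long along its x axis, the middle of the bar 92 mm above the bottom; the bare 12 mm screw shows between 52 and 86 mm. About 110 g. Origin at the centre of its bottom; z up its axis.
- jigger: Steel jigger (bystander) standing in the other half of the caddy: hourglass shape 42 mm in diameter and 68 mm tall. Origin at the centre of its bottom.
- pan_a: Small steel serving pan (two or three of three alike are there): flared bowl, 60 mm across at the bottom, 76 at the rim, 40 tall, walls and floor 3; one straight handle along its -x, 16 wide, 10 thick, from 38 to 105 mm from the bowl's centre, mid-height 31 above the bottom; pinch it about 82 mm from the centre. About 130 g. Origin at the centre of its underside; z up.
- pan_b: Small steel serving pan (two or three of three alike are there): flared bowl, 60 mm across at the bottom, 76 at the rim, 40 tall, walls and floor 3; one straight handle along its -x, 16 wide, 10 thick, from 38 to 105 mm from the bowl's centre, mid-height 31 above the bottom; pinch it about 82 mm from the centre. About 130 g. Origin at the centre of its underside; z up.
- pan_c: Small steel serving pan (two or three of three alike are there): flared bowl, 60 mm across at the bottom, 76 at the rim, 40 tall, walls and floor 3; one straight handle along its -x, 16 wide, 10 thick, from 38 to 105 mm from the bowl's centre, mid-height 31 above the bottom; pinch it about 82 mm from the centre. About 130 g. Origin at the centre of its underside; z up.
- nut1: Macadamia in its shell, a brown ball of 26 mm diameter, 11 g; number 1 of nine to leave the dispenser (they come out in this order). Origin at its centre.
- nut2: Macadamia in its shell, a brown ball of 26 mm diameter, 11 g; number 2 of nine to leave the dispenser (they come out in this order). Origin at its centre.
- nut3: Macadamia in its shell, a brown ball of 26 mm diameter, 11 g; number 3 of nine to leave the dispenser (they come out in this order). Origin at its centre.
- nut4: Macadamia in its shell, a brown ball of 26 mm diameter, 11 g; number 4 of nine to leave the dispenser (they come out in this order). Origin at its centre.
- nut5: Macadamia in its shell, a brown ball of 26 mm diameter, 11 g; number 5 of nine to leave the dispenser (they come out in this order). Origin at its centre.
- nut6: Macadamia in its shell, a brown ball of 26 mm diameter, 11 g; number 6 of nine to leave the dispenser (they come out in this order). Origin at its centre.
- nut7: Macadamia in its shell, a brown ball of 26 mm diameter, 11 g; number 7 of nine to leave the dispenser (they come out in this order). Origin at its centre.
- nut8: Macadamia in its shell, a brown ball of 26 mm diameter, 11 g; number 8 of nine to leave the dispenser (they come out in this order). Origin at its centre.
- nut9: Macadamia in its shell, a brown ball of 26 mm diameter, 11 g; number 9 of nine to leave the dispenser (they come out in this order). Origin at its centre.
- decanter: Hexagonal glass decanter with its chrome stopper, 100 mm wide and 238 mm tall (bystander, not part of the work). Origin at the centre of its bottom.
- jug: Cream ceramic jug, 112 mm wide and 150 mm tall (bystander, not part of the work). Origin at the centre of its bottom.
- rocks_glass1: Rocks glass, 82 mm wide and 88 mm tall (bystander, not part of the work). Origin at the centre of its bottom.
- rocks_glass2: Rocks glass, 82 mm wide and 88 mm tall (bystander, not part of the work). Origin at the centre of its bottom.

How it is judged:
By the outcome, as a careful person would: the job done as asked, in the order asked, and still so for the second after the job is handed in, with the robot touching nothing.
Of pan_a, pan_b, pan_c only 2 to 3 are there at a start; the rules pass over those that are not, and their reading is None.
At some moment in a run one of pan_a, pan_b, pan_c may be knocked a few centimetres aside while the robot is not near it.
Once in a run the grip may slacken for a moment while it holds something.
It also fails if it takes over 210 s, if anything falls off the work surface, if the arm or the gripper's body presses on something with over 40 N, if the wrist force passes 120 N, or if a joint passes its speed limit or range.

## Working session

There is one attempt and no reset: what is moved stays moved. The work goes in short steps, Python scripts to look and compute and a tool call to move; the robot and the scene stay as the last step left them, time stands still between calls to the robot, and variables do not carry over. Pictures are saved under pics/ and viewed, at most 14 in all, crops included, and the job is handed in when it is done.

Besides the shell and the picture viewer there is one more tool, called after ">>>" by a JSON object that holds its "method" and its "body". carry_out: Moves the arm, as the interface text tells. Shift numbers are shares of 40 mm and turn numbers shares of 0.1 rad, none past 1 either way. Its arguments: {"type":"object","properties":{"plan":{"type":"string"},"claw":{"type":"number"}},"required":["plan"]}

```bash
ls; mkdir -p pics
cat > h.py <<'E'
import numpy as np,cv2
from bench import ctrl
def snap(n,f):
    c=ctrl.camera(n); cv2.imwrite(f'pics/{f}.png',c['pixels'][:,:,::-1]); np.savez(f'pics/{f}.npz',**c); return c
def px2w(c,u,v,z):
    d=np.linalg.inv(c['mtx'])@[u,v,1]; R=np.array(c['R']); d=R.T@d; o=-R.T@np.array(c['t']); return o+d*(z-o[2])/d[2]
def w2px(c,X):
    p=c['mtx']@(np.array(c['R'])@np.array(X)+c['t']); return p[:2]/p[2]
E
python3 - <<'E'
from h import *
a=snap('top','top0');b=snap('side','side0')
for n,c in(('top',a),('side',b)):
    print(n,c['mtx'],-c['R'].T@c['t'],c['R'])
    cv2.imwrite(f'pics/{n}0x.png',cv2.resize(c['pixels'][:,:,::-1],(800,600),interpolation=cv2.INTER_CUBIC))
print(ctrl.get_obs())
E
```

```text
pics
top [[350.57121531   0.         254.33321179]
 [  0.         350.57121531 193.83124098]
 [  0.           0.           1.        ]] [0.51452414 0.03541995 1.13274334] [[-0.01908874 -0.99972862 -0.01335312]
 [-0.99391011  0.02042397 -0.10828458]
 [ 0.10852791  0.01120479 -0.99403025]]
side [[437.6953661    0.         248.89341011]
 [  0.         437.6953661  188.75257548]
 [  0.           0.           1.        ]] [0.27461284 0.6674046  1.02607545] [[-0.88754416 -0.46048909 -0.01466846]
 [-0.34614982  0.68750209 -0.63837386]
 [ 0.3040488  -0.5615075  -0.76958668]]
{'time_s': 0.1, 'q': array([ 1.06569066e+00,  1.81503665e-01,  1.60788044e+00,  2.62444015e-05,
        1.35379959e+00, -2.06300914e-01]), 'dq': array([ 0.00198651, -0.001728  , -0.00192234, -0.00013437,  0.00036369,
       -0.00039051]), 'joint_efforts': array([-2.79451915e-04, -4.45867932e+01, -3.52245641e+01, -1.77741244e-04,
        3.99902390e-03, -6.11990544e-06]), 'eef_pos': array([0.16900414, 0.54909628, 0.23046681]), 'eef_rot': array([-2.89050203e-04,  1.48849950e-01,  9.88859474e-01, -7.41261096e-04]), 'wrist_force': array([ 0.0884866 , -0.42871015, -0.14470114]), 'torque': array([-0.01149201,  0.00412816,  0.0041265 ]), 'grasp_force': 0.0, 'opening': 1.0013362271999977}
```

View pics/top0x.png

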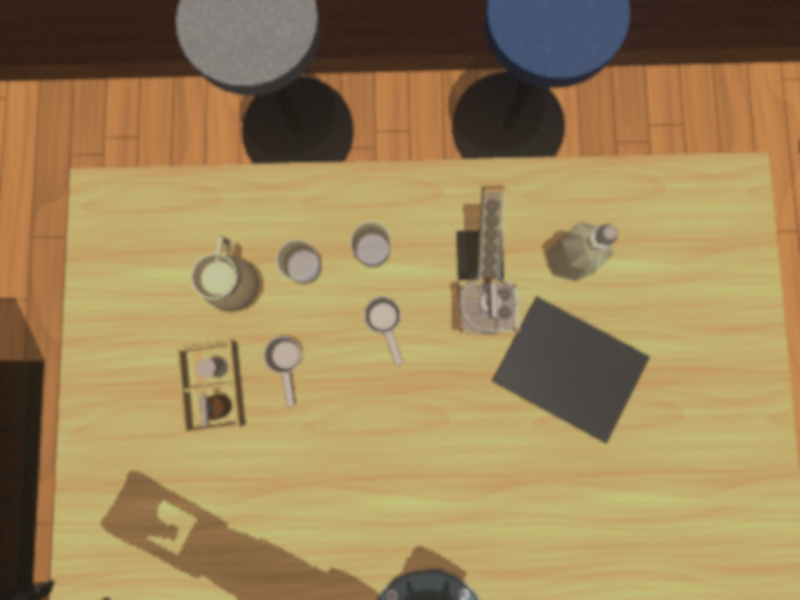

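View pics/side0x.png

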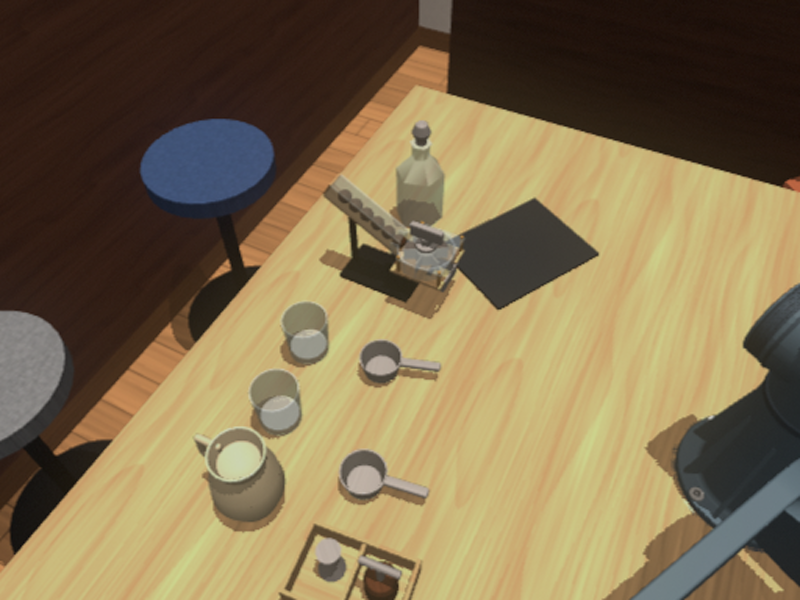

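Two pans, to the left of the dispenser. The handles point toward the robot, the board is to the dispenser's right, and the caddy is far left with the nutcracker in its near half. Next I enlarge crops.

Run:
```python
import cv2
a=cv2.imread('pics/top0.png')
def crop(x0,y0,w,h,s,f):
    im=cv2.resize(a[y0:y0+h,x0:x0+w],None,fx=s,fy=s,interpolation=cv2.INTER_CUBIC)
    for x in range((x0//20+1)*20,x0+w,20):
        cv2.putText(im,str(x),((x-x0)*s,10),0,.35,(0,0,255));cv2.line(im,((x-x0)*s,12),((x-x0)*s,h*s),(0,0,255) ,1) if x%20==0 else 0
    for y in range((y0//20+1)*20,y0+h,20):
        cv2.putText(im,str(y),(0,(y-y0)*s),0,.35,(0,0,255));cv2.line(im,(20,(y-y0)*s),(w*s,(y-y0)*s),(0,0,255),1)
    cv2.imwrite(f'pics/{f}.png',im)
crop(110,180,160,100,5,'cl'); crop(280,115,140,173,3,'cr')
```

```text
(no output)
```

View pics/cl.png

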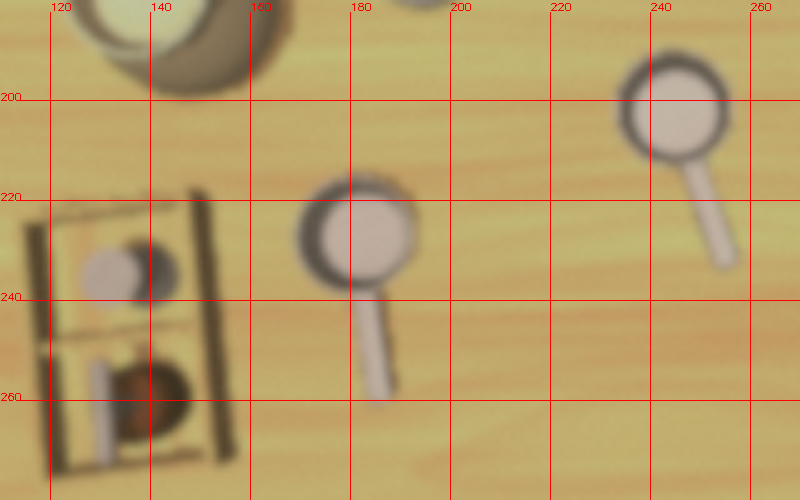

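View pics/cr.png

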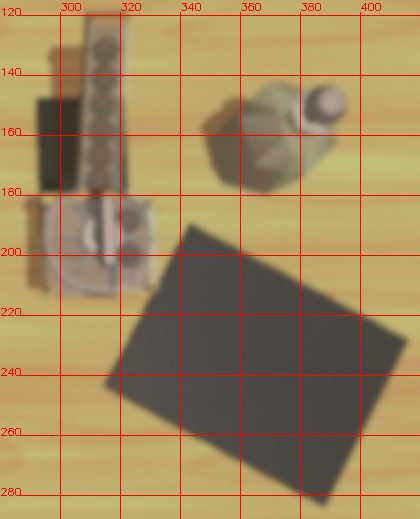

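Run:
```python
from h import *
c=dict(np.load('pics/top0.npz'))
P=lambda u,v,z:np.round(px2w(c,u,v,z)*1000,1)[:2]
for n,u,v,hu,hv in(('left',181.2,226.7,185.8,260.4),('right',244.8,201.3,255.4,233.6)):
    a=P(u,v,.04);b=P(hu,hv,.033);print(n,a,b,np.linalg.norm(b-a),np.degrees(np.arctan2(*(a-b)[::-1])))
a,b=P(129.4,252,.098),P(130.8,273.6,.098);print('nc',(a+b)/2,np.linalg.norm(a-b),np.degrees(np.arctan2(*(a-b)[::-1])))
print('nc cup',P(139,260,.04),'jig',P(131.8,235.5,.068))
a,b=P(315.5,180,.17),P(317.7,202.7,.17);print('knob',(a+b)/2,np.linalg.norm(a-b),np.degrees(np.arctan2(*(a-b)[::-1])))
k=[P(*p,.008) for p in((343.3,189.7),(415.7,228.3),(388.7,283.7),(315,244))];print('board',k,np.mean(k,0))
print('case top?',[P(*p,.122) for p in((294,181),(331,183),(331,212),(298,212))])
print('caddy',[P(*p,.045) for p in((117,224.6),(150,218),(121,275),(156,272))])
print('decanter stopper',P(389,149,.23),'decbase',P(360,165,0))
s=dict(np.load('pics/side0.npz'))
# check via side view: project estimated points
for n,X in(('left',P(181.2,226.7,.04)),):pass
Q=lambda u,v,z:np.round(px2w(s,u/1.5625,v/1.5625,z)*1000,1)[:2]
print('side left',Q(363,472,.04),'end',Q(427,492,.033),'right',Q(381,360,.04),Q(439,367,.033))
print('side knob',Q(427,232,.17), Q(411,228,.17),Q(443,236,.17),'nc',Q(380,567,.098))
print('side board',[Q(*p,.008) for p in((535,200),(598,253),(500,306))])
```

```text
left [535.6 277.3] [431.4 264.2] 105.02023614523065 7.1656180519294495
right [610.9  78. ] [509.8  46.9] 105.77532793614962 17.098746500197105
nc [432.5  413.75] 62.42539547331683 4.870351812546344
nc cup [435.8 407.5] jig [511.4 421.1]
knob [ 623.1 -125.6] 63.302448609828716 3.2601606378748826
board [array([ 644.8, -238.7]), array([ 516.8, -461.9]), array([ 346.3, -366.3]), array([ 473.4, -141.2])] [ 495.325 -302.025]
case top? [array([660. , -69.2]), array([ 651.9, -176.2]), array([ 567.8, -172.6]), array([569.7, -77.9])]
caddy [array([545.9, 476.3]), array([564.3, 373.6]), array([391.9, 460.4]), array([399., 353.])]
decanter stopper [ 723.7 -308.6] decbase [ 725.8 -298.7]
side left [536.4 281.1] end [435.7 262.6] right [608.8  84.5] [514.7  47.8]
side knob [ 619.2 -115. ] [ 648.7 -111.3] [ 590.  -118.6] nc [435.9 411.7]
side board [array([ 516.4, -456.6]), array([ 349.3, -363.8]), array([ 475.4, -146.2])]
```

```bash
cat >> h.py <<'E'
from scipy.spatial.transform import Rotation as Ro
def Rdown(hd):  # tool down, tool y at world heading hd (deg)
    a=np.radians(hd); y=np.array([np.cos(a),np.sin(a),0]); z=np.array([0,0,-1.]); return Ro.from_matrix(np.c_[np.cross(y,z),y,z])
def plan(wps,T=None):
    """wps: (x,y,z mm of the GRASP point, y heading, rows). prints rows by call of 8"""
    o=ctrl.get_obs(); p=np.array(o['eef_pos']); q=o['eef_rot']; R=Ro.from_quat([q[1],q[2],q[3],q[0]])
    hz=ctrl.hold_point_z; rows=[]
    for x,y,z,hd,n in wps:
        Rt=Rdown(hd); pt=np.array([x,y,z])/1e3+[0,0,-hz]
        for k in range(n,0,-1):
            s=np.round(R.inv().apply((pt-p)/k)/.04,2); w=np.round((R.inv()*Rt).as_rotvec()/k/.1,2)
            p=p+R.apply(s*.04); R=R*Ro.from_rotvec(w*.1); rows.append(np.r_[s,w])
    while len(rows)%8: rows.append(np.zeros(6))
    m=np.abs(rows).max(0); print('max',m[:3],m[3:])
    for i in range(0,len(rows),8): print('; '.join(' '.join('%g'%(v+0) for v in r) for r in rows[i:i+8]))
def here():
    o=ctrl.get_obs();q=o['eef_rot'];R=Ro.from_quat([q[1],q[2],q[3],q[0]]).as_matrix();hz=ctrl.hold_point_z
    print('t',round(o['time_s'],2),'grasp pt',np.round((o['eef_pos']-R[:,2]*hz)*1e3*1,1),'yhead',round(np.degrees(np.arctan2(R[1,1],R[0,1])),1),'open',round(o['opening'],2),'gf',round(o['grasp_force'],1),'F',np.round(o['wrist_force'],1),'q6',round(o['q'][5],2))
E
python3 - <<'E'
from h import *
plan([(480,48,170,107.1,24)]);here()
E
```

```text
max [0.46 0.59 0.09] [0.01 0.01 0.25]
-0.46 -0.4 0.08 0 0 -0.25; -0.45 -0.41 0.08 0 0 -0.25; -0.44 -0.43 0.08 0 0 -0.25; -0.43 -0.44 0.08 0 0 -0.25; -0.42 -0.45 0.08 0 0 -0.25; -0.41 -0.46 0.08 0 0 -0.25; -0.4 -0.47 0.08 0 0 -0.25; -0.39 -0.48 0.08 0 0 -0.25
-0.37 -0.49 0.08 0 0 -0.25; -0.36 -0.5 0.08 0 0 -0.25; -0.35 -0.5 0.09 0 0 -0.25; -0.34 -0.51 0.08 0 0 -0.25; -0.32 -0.52 0.09 0 0 -0.25; -0.31 -0.53 0.08 0 0 -0.25; -0.3 -0.54 0.09 0 0 -0.25; -0.28 -0.54 0.08 0 0 -0.25
-0.27 -0.55 0.09 0 0 -0.25; -0.26 -0.56 0.08 0 0 -0.25; -0.24 -0.57 0.09 0 0 -0.25; -0.23 -0.57 0.08 0 0 -0.24; -0.21 -0.58 0.09 0 0 -0.25; -0.2 -0.58 0.08 0 0 -0.24; -0.19 -0.58 0.09 -0.01 -0.01 -0.25; -0.17 -0.59 0.08 0 0 -0.24
t 0.1 grasp pt [169.  549.1 249.2] yhead 72.9 open 1.0 gf 0.0 F [ 0.1 -0.4 -0.1] q6 -0.21
```

>>> {"method": "carry_out", "body": {"plan": "-0.46 -0.4 0.08 0 0 -0.25; -0.45 -0.41 0.08 0 0 -0.25; -0.44 -0.43 0.08 0 0 -0.25; -0.43 -0.44 0.08 0 0 -0.25; -0.42 -0.45 0.08 0 0 -0.25; -0.41 -0.46 0.08 0 0 -0.25; -0.4 -0.47 0.08 0 0 -0.25; -0.39 -0.48 0.08 0 0 -0.25", "claw": -1}}

```text
time_s: 0.77
eef_pos: [0.2729, 0.3811, 0.2052]
eef_rot: [-0.0, 0.049, 0.999, -0.0]
wrist_force: [0.5, 0.6, -0.3]
opening: 0.997
grasp_force: 0.0
```

>>> {"method": "carry_out", "body": {"plan": "-0.37 -0.49 0.08 0 0 -0.25; -0.36 -0.5 0.08 0 0 -0.25; -0.35 -0.5 0.09 0 0 -0.25; -0.34 -0.51 0.08 0 0 -0.25; -0.32 -0.52 0.09 0 0 -0.25; -0.31 -0.53 0.08 0 0 -0.25; -0.3 -0.54 0.09 0 0 -0.25; -0.28 -0.54 0.08 0 0 -0.25"}}

```text
time_s: 1.43
eef_pos: [0.3764, 0.2145, 0.1785]
eef_rot: [-0.0, -0.051, 0.999, -0.0]
wrist_force: [0.7, -0.3, 0.4]
opening: 1.0
grasp_force: 0.0
```

>>> {"method": "carry_out", "body": {"plan": "-0.27 -0.55 0.09 0 0 -0.25; -0.26 -0.56 0.08 0 0 -0.25; -0.24 -0.57 0.09 0 0 -0.25; -0.23 -0.57 0.08 0 0 -0.24; -0.21 -0.58 0.09 0 0 -0.25; -0.2 -0.58 0.08 0 0 -0.24; -0.19 -0.58 0.09 -0.01 -0.01 -0.25; -0.17 -0.59 0.08 0 0 -0.24"}}

```text
time_s: 2.1
eef_pos: [0.4803, 0.0476, 0.1512]
eef_rot: [0.0, -0.149, 0.989, 0.001]
wrist_force: [0.1, -0.3, 0.8]
opening: 1.0
grasp_force: 0.0
```

Run:
```python
from h import *
c=snap('wrist','w1');here();print(c['mtx'],-c['R'].T@c['t'],c['R'])
cv2.imwrite('pics/w1x.png',cv2.resize(c['pixels'][:,:,::-1],(800,600),interpolation=cv2.INTER_CUBIC))
```

```text
t 2.15 grasp pt [482.5  44.3 169.8] yhead 107.1 open 1.0 gf 0.0 F [ 0.6 -4.   1.1] q6 -2.02
[[297.31863964   0.         255.71695695]
 [  0.         297.31863964 188.50387743]
 [  0.           0.           1.        ]] [0.40416057 0.02342866 0.29348122] [[-0.29568947  0.95528129  0.00232278]
 [ 0.90782701  0.28024237  0.31195247]
 [ 0.29735142  0.09434975 -0.95009487]]
```

View pics/w1x.png

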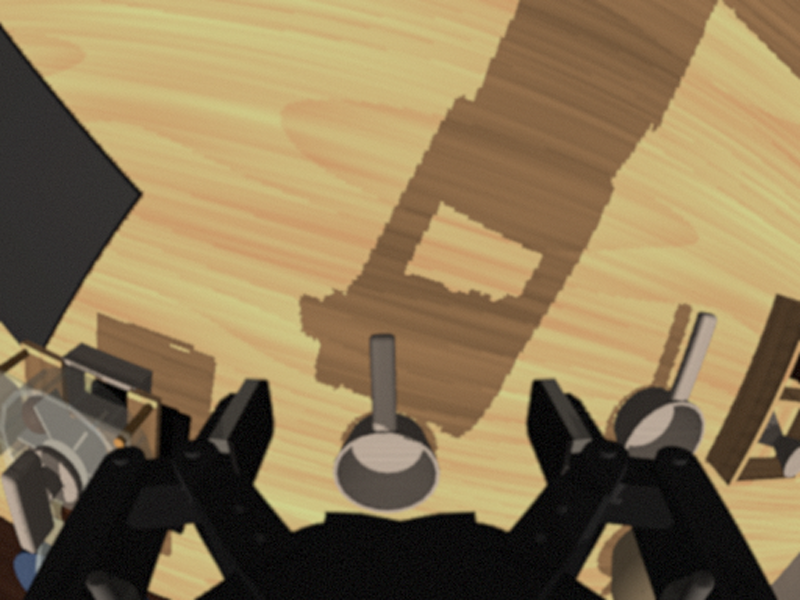

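```bash
cat >> h.py <<'E'
def fish(c,u,v,z):  # full-res pixel of wrist fisheye -> world at height z (m)
    M=c['mtx']; d=np.array([(u-M[0,2])/M[0,0],(v-M[1,2])/M[1,1]]); th=np.linalg.norm(d)
    r=np.r_[d/th*np.sin(th),np.cos(th)]; R=np.array(c['R']); r=R.T@r; o=-R.T@np.array(c['t'])
    return (o+r*(z-o[2])/r[2])*1e3
E
python3 - <<'E'
from h import *
c=dict(np.load('pics/w1.npz'));k=1.5625
F=lambda u,v,z:np.round(fish(c,u/k,v/k,z)[:2],1)
e=F(383,337,.036);b=F(385,425,.036);print('end',e,'base',b,np.degrees(np.arctan2(*(b-e)[::-1])))
print('rim c',F(387,468,.04),'pan2 end',F(707,315,.036))
print('board corner',F(141,194,.008))
here()
g=np.array([610,79.5])-82*np.array([np.cos(np.radians(17.5)),np.sin(np.radians(17.5))]);print(g)
plan([(*g,60,107.1,5),(*g,31,107.1,3)])
E
```

```text
end [513.5  47.4] base [574.4  66.7] 17.584083958191744
rim c [606.7  77.6] pan2 end [435.6 259.2]
board corner [ 476.6 -137.6]
t 2.15 grasp pt [482.5  44.3 169.8] yhead 107.1 open 1.0 gf 0.0 F [ 0.6 -4.   1.1] q6 -2.02
[531.79521004  54.84212444]
max [0.25 0.03 0.55] [0.01 0.01 0.01]
-0.25 -0.02 0.55 0 0 0; -0.25 -0.02 0.55 0 0 0; -0.25 -0.02 0.55 0 0 0; -0.25 -0.02 0.55 -0.01 0.01 0; -0.25 -0.03 0.55 0 0 0.01; 0 0 0.24 0 0 0; 0 0 0.24 0 0 0; 0 0 0.24 0 0 0
```

>>> {"method": "carry_out", "body": {"plan": "-0.25 0 0.55 0 0 0; -0.25 0 0.55 0 0 0; -0.25 0 0.55 0 0 0; -0.25 0 0.55 0 0 0; -0.25 0 0.55 0 0 0; 0 0 0 0 0 0; 0 0 0 0 0 0; 0 0 0 0 0 0"}}

```text
time_s: 2.82
eef_pos: [0.5279, 0.0635, 0.0423]
eef_rot: [0.0, -0.149, 0.989, 0.001]
wrist_force: [1.0, -0.1, 0.2]
opening: 1.002
grasp_force: 0.0
```

Run:
```python
from h import *
here();g=(533.5,54.5);plan([(*g,31,107.3,5)])
```

```text
t 2.82 grasp pt [527.9  63.5  61. ] yhead 107.1 open 1.0 gf 0.0 F [ 1.  -0.1  0.2] q6 -1.97
max [0.02 0.06 0.15] [0.01 0.01 0.01]
-0.01 -0.05 0.15 0 0 -0.01; -0.01 -0.05 0.15 0 0 -0.01; -0.02 -0.05 0.15 0 0 -0.01; -0.01 -0.05 0.15 0 0 0; -0.02 -0.06 0.15 0.01 0.01 -0.01; 0 0 0 0 0 0; 0 0 0 0 0 0; 0 0 0 0 0 0
```

>>> {"method": "carry_out", "body": {"plan": "-0.01 -0.05 0.15 0 0 -0.01; -0.01 -0.05 0.15 0 0 -0.01; -0.02 -0.05 0.15 0 0 -0.01; -0.01 -0.05 0.15 0 0 0; -0.02 -0.06 0.15 0 0 0; 0 0 0 0 0 0; 0 0 0 0 0 0; 0 0 0 0 0 0"}}

```text
time_s: 3.48
eef_pos: [0.5338, 0.0544, 0.0116]
eef_rot: [0.0, -0.15, 0.989, 0.001]
wrist_force: [-0.0, -0.3, -0.4]
opening: 1.002
grasp_force: 0.0
```

>>> {"method": "carry_out", "body": {"plan": "0 0 0 0 0 0; 0 0 0 0 0 0; 0 0 0 0 0 0; 0 0 0 0 0 0; 0 0 0 0 0 0; 0 0 0 0 0 0; 0 0 0 0 0 0; 0 0 0 0 0 0", "claw": 1}}

```text
time_s: 4.15
eef_pos: [0.5339, 0.0544, 0.0119]
eef_rot: [0.001, -0.15, 0.989, 0.001]
wrist_force: [-1.1, -0.6, 0.8]
opening: 0.172
grasp_force: 60.3
```

Run:
```python
from h import *
here()
# to staging in front of dispenser
plan([(532,54,46,107.1,3),(430,-135,46,94,13)])
```

```text
t 4.15 grasp pt [533.9  54.4  30.6] yhead 107.3 open 0.17 gf 60.3 F [-1.1 -0.6  0.8] q6 -1.99
max [0.29 0.35 0.13] [0.01 0.01 0.18]
0.02 0 -0.13 0 0 0.01; 0.01 0 -0.13 0 0.01 0.01; 0.02 0 -0.13 0.01 0 0.01; 0.29 -0.29 0 0 0 0.18; 0.29 -0.29 0 0 0 0.18; 0.28 -0.3 0 0 0 0.17; 0.28 -0.31 0 0 0 0.18; 0.27 -0.31 0 0 0 0.17
0.27 -0.31 0 0 0 0.18; 0.26 -0.32 0 0 0 0.17; 0.26 -0.32 0 0 0 0.18; 0.25 -0.33 0 0 0 0.17; 0.25 -0.33 0 0 0 0.18; 0.24 -0.34 0 0 0 0.17; 0.23 -0.34 0 0 0 0.18; 0.23 -0.35 0 0 0 0.17
```

>>> {"method": "carry_out", "body": {"plan": "0.02 0 -0.13 0 0 0; 0.02 0 -0.13 0 0 0; 0.02 0 -0.13 0 0 0; 0.29 -0.29 0 0 0 0.18; 0.29 -0.29 0 0 0 0.18; 0.28 -0.3 0 0 0 0.17; 0.28 -0.31 0 0 0 0.18; 0.27 -0.31 0 0 0 0.17"}}

```text
time_s: 4.82
eef_pos: [0.4925, -0.0197, 0.0278]
eef_rot: [0.001, -0.106, 0.994, 0.0]
wrist_force: [-0.5, -0.4, -1.1]
opening: 0.172
grasp_force: 60.1
```

>>> {"method": "carry_out", "body": {"plan": "0.27 -0.31 0 0 0 0.18; 0.26 -0.32 0 0 0 0.17; 0.26 -0.32 0 0 0 0.18; 0.25 -0.33 0 0 0 0.17; 0.25 -0.33 0 0 0 0.18; 0.24 -0.34 0 0 0 0.17; 0.23 -0.34 0 0 0 0.18; 0.23 -0.35 0 0 0 0.17"}}

```text
time_s: 5.48
eef_pos: [0.4297, -0.1363, 0.0276]
eef_rot: [0.001, -0.036, 0.999, 0.0]
wrist_force: [-0.6, 0.1, -1.2]
opening: 0.173
grasp_force: 60.0
```

>>> {"method": "carry_out", "body": {"plan": "0 0 0 0 0 0; 0 0 0 0 0 0; 0 0 0 0 0 0; 0 0 0 0 0 0; 0 0 0 0 0 0; 0 0 0 0 0 0; 0 0 0 0 0 0; 0 0 0 0 0 0"}}

```text
time_s: 6.15
eef_pos: [0.4301, -0.1352, 0.027]
eef_rot: [0.0, -0.037, 0.999, 0.001]
wrist_force: [0.4, 0.1, -1.0]
opening: 0.167
grasp_force: 60.1
```

Run:
```python
from h import *
c=snap('wrist','w2');here();s=snap('side','s2');t=snap('top','t2')
im=c['pixels'][:,:,::-1]
def L(a,s):return cv2.resize(a,None,fx=s,fy=s,interpolation=cv2.INTER_CUBIC)
a=L(im,1.5625)[:, :]
cv2.imwrite('pics/w2x.png',a)
b=L(s['pixels'][110:210,200:320,::-1],5)   # side crop 200,110
cv2.imwrite('pics/s2x.png',b)
```

```text
t 6.2 grasp pt [ 430.  -135.3   45.7] yhead 94.2 open 0.18 gf 60.1 F [-0.7  0.6 -1.4] q6 -2.22
```

View pics/w2x.png

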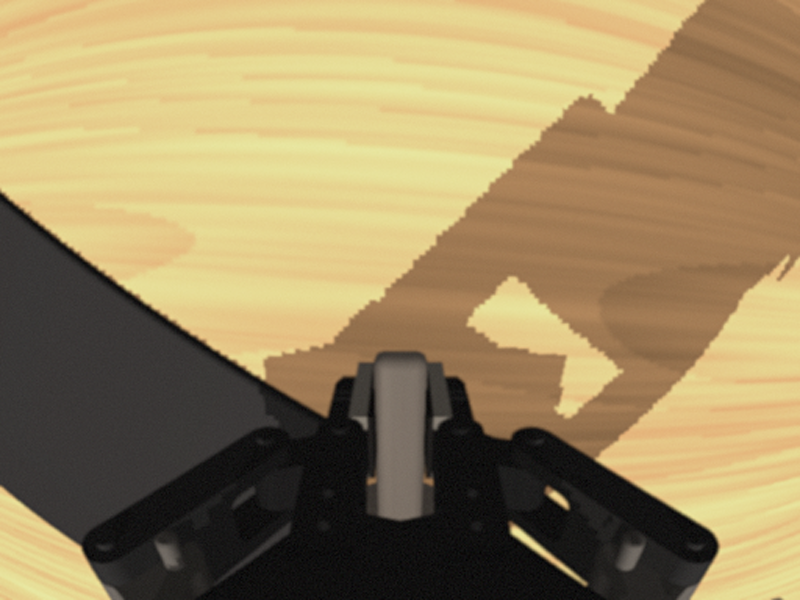

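View pics/s2x.png

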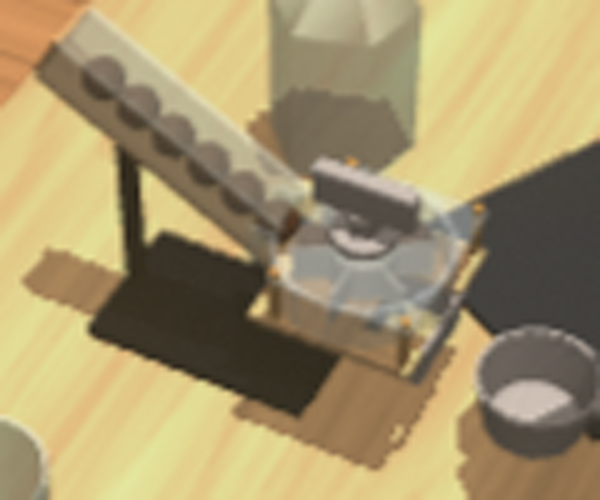

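Run:
```python
from h import *
s=dict(np.load('pics/s2.npz'));t=dict(np.load('pics/t2.npz'))
S=lambda u,v,z:np.round(px2w(s,200+u/5-.4,110+v/5-.4,z)[:2]*1e3,1)
k=[S(*p,.122) for p in((404,322),(480,207),(352,160),(272,272))];print('case',k,np.mean(k,0))
print('knob',S(368,178,.17),'ends',S(322,163,.17),S(418,195,.17))
print('rim',S(543,365,.055))
# triangulate knob top centre from both views
def ray(c,u,v):
    R=np.array(c['R']);return -R.T@c['t'],R.T@np.linalg.inv(c['mtx'])@[u,v,1]
o1,d1=ray(t,316.2,190.7);o2,d2=ray(s,200+368/5-.4,110+178/5-.4)
A=np.c_[d1,-d2];x=np.linalg.lstsq(A,o2-o1,rcond=None)[0];print('tri',o1+d1*x[0],o2+d2*x[1])
print('reproj of hyp (622.5,-126,170) & z=.122', w2px(s,[.6225,-.126,.17]),w2px(t,[.6225,-.126,.17]))
im=cv2.resize(t['pixels'][170:270,285:385,::-1],None,fx=6,fy=6,interpolation=cv2.INTER_CUBIC);cv2.imwrite('pics/t2x.png',im)
```

```text
case [array([578.5, -78.2]), array([ 576.6, -178.4]), array([ 659.4, -180.3]), array([660.7, -79.1])] [ 618.8 -129. ]
knob [ 624.9 -126.4] ends [ 652.8 -125.7] [ 594.6 -126.8]
rim [ 514.8 -139.4]
tri [ 0.62456517 -0.12418857  0.17220151] [ 0.62396833 -0.12441955  0.17217152]
reproj of hyp (622.5,-126,170) & z=.122 [273.90370566 145.56825292] [316.75716141 191.52352365]
```

View pics/t2x.png

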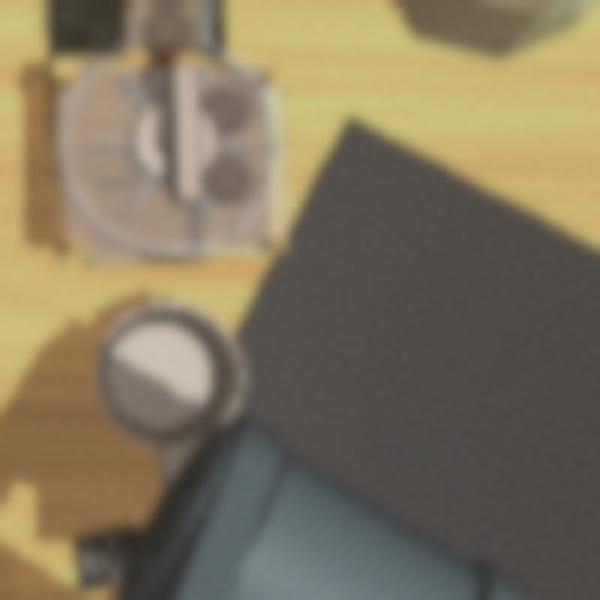

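Run:
```python
from h import *
t=dict(np.load('pics/t2.npz'));s=dict(np.load('pics/s2.npz'))
T=lambda u,v,z:np.round(px2w(t,285+u/6-.4,170+v/6-.4,z)[:2]*1e3,1)
print(T(173,370,.055),T(190,345,.055),'knob',T(187,132,.17),'ends',T(185,65,.17),T(190,200,.17))
for X in([.5138,-.1292,.055],[.5148,-.139,.055]):
    a=w2px(s,X);b=w2px(t,X);print((a-[200,110]+.4)*5,(b-[285,170]+.4)*6)
```

```text
[ 513.6 -130.5] [ 526.1 -139.6] knob [ 622.3 -123.3] ends [ 653.5 -123.5] [ 591.  -123.4]
[537.92317109 377.54028314] [170.44427492 369.73853978]
[542.82542323 365.44701743] [189.67803101 367.39014151]
```

Run:
```python
from h import *
plan([(430,-131,36,92,4),(505,-129,36,92,9),(505,-129,31,92,3)])
```

```text
max [0.21 0.03 0.06] [0.01 0.01 0.1 ]
0 0.03 0.06 0 0 0.1; 0 0.03 0.06 0 0 0.1; 0 0.03 0.06 0.01 0 0.09; -0.01 0.02 0.06 0 0.01 0.1; -0.21 0 0 0 0 0; -0.21 0 0 0 0 0; -0.21 0 0 0 0 0; -0.21 0 0 0 0 0
-0.21 0 0 0 0 0; -0.21 0 0 0 0 0; -0.2 0 0 0 0 0; -0.21 -0.01 0 0 0 0; -0.2 0 0 0 0 0; 0 0 0.04 0 0 0; 0 0 0.04 0 0 0; 0 0 0.05 0 0 0
```

>>> {"method": "carry_out", "body": {"plan": "0 0.03 0.06 0 0 0.1; 0 0.03 0.06 0 0 0.1; 0 0.03 0.06 0 0 0.1; 0 0.02 0.06 0 0 0.1; -0.21 0 0 0 0 0; -0.21 0 0 0 0 0; -0.21 0 0 0 0 0; -0.21 0 0 0 0 0"}}

```text
time_s: 6.97
eef_pos: [0.4643, -0.1301, 0.0174]
eef_rot: [0.001, -0.017, 1.0, 0.001]
wrist_force: [-1.0, -0.0, -0.7]
opening: 0.175
grasp_force: 60.1
```

>>> {"method": "carry_out", "body": {"plan": "-0.21 0 0 0 0 0; -0.21 0 0 0 0 0; -0.2 0 0 0 0 0; -0.21 0 0 0 0 0; -0.2 0 0 0 0 0; 0 0 0.04 0 0 0; 0 0 0.04 0 0 0; 0 0 0.04 0 0 0"}}

```text
time_s: 7.63
eef_pos: [0.504, -0.1284, 0.0122]
eef_rot: [-0.0, -0.017, 1.0, 0.001]
wrist_force: [-0.2, 0.1, 0.2]
opening: 0.168
grasp_force: 60.1
```

>>> {"method": "carry_out", "body": {"plan": "0 0 0 0 0 0; 0 0 0 0 0 0; 0 0 0 0 0 0; 0 0 0 0 0 0; 0 0 0 0 0 0; 0 0 0 0 0 0; 0 0 0 0 0 0; 0 0 0 0 0 0", "claw": 0}}

```text
time_s: 8.3
eef_pos: [0.5045, -0.1287, 0.0127]
eef_rot: [0.0, -0.017, 1.0, 0.001]
wrist_force: [-0.0, -0.8, -1.2]
opening: 0.502
grasp_force: 0.0
```

Run:
```python
from h import *
here()
# back off up, then over the knob
plan([(500,-129,60,92,3),(440,-129,215,92,8),(440,-129,215,92,1),(560,-127,215,90.5,4),(622.5,-126,215,90.5,5),(622.5,-126,215,90.5,3)])
```

```text
t 8.3 grasp pt [ 504.5 -128.7   31.4] yhead 91.9 open 0.5 gf 0.0 F [-0.  -0.8 -1.2] q6 -2.08
max [0.75 0.01 0.49] [0.01 0.01 0.07]
0.04 0 -0.24 0 0 -0.01; 0.04 0 -0.24 0.01 0 0; 0.03 0 -0.23 0 0.01 -0.01; 0.19 0.01 -0.48 0 0 0; 0.19 0.01 -0.49 0 0 0; 0.19 0 -0.48 0 0 0; 0.19 0.01 -0.49 0 0 0; 0.19 0 -0.48 0 0 0
0.18 0.01 -0.49 0 0 0; 0.19 0 -0.48 0 0 0; 0.18 0.01 -0.49 0 0 0; 0 0 0 0 0 0; -0.75 -0.01 0 0 0 0.07; -0.75 -0.01 0 0 0 0.06; -0.75 -0.01 0 0 0 0.07; -0.75 0 0 0 0 0.06
-0.31 0 0 0 0 0; -0.31 0 0 0 0 0; -0.31 0 0 0 0 0; -0.32 0.01 0 0 0 0; -0.31 0 0 0 0 0; 0 0 0 0 0 0; 0 0 0 0 0 0; 0 0 0 0 0 0
```

>>> {"method": "carry_out", "body": {"plan": "0.04 0 -0.24 0 0 0; 0.04 0 -0.24 0 0 0; 0.03 0 -0.23 0 0 0; 0.19 0.01 -0.48 0 0 0; 0.19 0.01 -0.49 0 0 0; 0.19 0 -0.48 0 0 0; 0.19 0.01 -0.49 0 0 0; 0.19 0 -0.48 0 0 0"}}

```text
time_s: 8.97
eef_pos: [0.4617, -0.1291, 0.14]
eef_rot: [0.001, -0.017, 1.0, 0.0]
wrist_force: [0.1, -0.2, 0.2]
opening: 0.503
grasp_force: 0.0
```

>>> {"method": "carry_out", "body": {"plan": "0.18 0.01 -0.49 0 0 0; 0.19 0 -0.48 0 0 0; 0.18 0.01 -0.49 0 0 0; 0 0 0 0 0 0; -0.75 -0.01 0 0 0 0.07; -0.75 -0.01 0 0 0 0.06; -0.75 -0.01 0 0 0 0.07; -0.75 0 0 0 0 0.06"}}

```text
time_s: 9.63
eef_pos: [0.5612, -0.1273, 0.1966]
eef_rot: [0.001, -0.003, 1.0, 0.0]
wrist_force: [0.2, -0.6, 0.2]
opening: 0.502
grasp_force: 0.0
```

>>> {"method": "carry_out", "body": {"plan": "-0.31 0 0 0 0 0; -0.31 0 0 0 0 0; -0.31 0 0 0 0 0; -0.32 0.01 0 0 0 0; -0.31 0 0 0 0 0; 0 0 0 0 0 0; 0 0 0 0 0 0; 0 0 0 0 0 0"}}

```text
time_s: 10.3
eef_pos: [0.6217, -0.1264, 0.1961]
eef_rot: [-0.0, -0.004, 1.0, 0.001]
wrist_force: [0.6, 0.8, 0.0]
opening: 0.5
grasp_force: 0.0
```

Run:
```python
from h import *
c=snap('wrist','w3');here();t=snap('top','t3')
cv2.imwrite('pics/w3x.png',cv2.resize(c['pixels'][:,:,::-1],(800,600),interpolation=cv2.INTER_CUBIC))
plan([(622.5,-126,157,90.5,5),(622.5,-126,157,90.5,3)])
```

```text
t 10.35 grasp pt [ 621.6 -126.5  214.9] yhead 90.4 open 0.5 gf 0.0 F [-0.   0.2 -0. ] q6 -1.97
max [0.01 0.01 0.29] [0.01 0.   0.01]
0 0 0.29 0 0 0; -0.01 0 0.29 0 0 0; 0 0 0.29 0 0 -0.01; -0.01 0.01 0.29 0.01 0 0; 0 0 0.29 0 0 -0.01; 0 0 0 0 0 0; 0 0 0 0 0 0; 0 0 0 0 0 0
```

View pics/w3x.png

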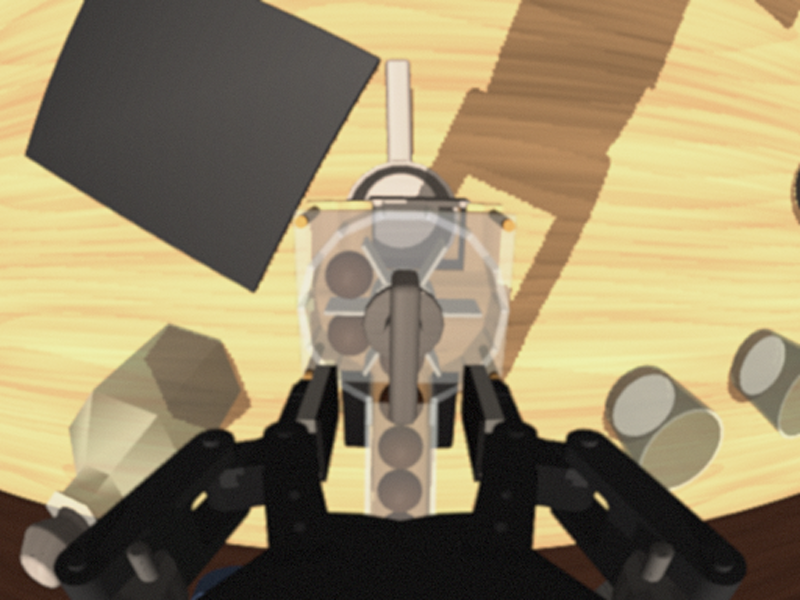

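Run:
```python
from h import *
c=dict(np.load('pics/w3.npz'));k=1.5625
F=lambda u,v,z:np.round(fish(c,u/k-.2,v/k-.2,z)[:2],1)
print('handle end',F(398,61,.036),'handle base',F(400,158,.036),'rim front',F(400,166,.04), 'rim l/r at',F(352,195,.04),F(449,195,.04))
print('knob ends',F(405,283,.17),F(404,421,.17))
print('case front screws',F(306,220,.122),F(508,226,.122))
```

```text
handle end [ 484.8 -128.5] handle base [ 548.6 -126.7] rim front [ 553.6 -126.7] rim l/r at [ 572.4 -157.4] [571.9 -95. ]
knob ends [ 592.4 -124.8] [ 654.2 -124.5]
case front screws [ 575.7 -171.4] [577.7 -74.9]
```

>>> {"method": "carry_out", "body": {"plan": "-0.01 0.01 0.29 0 0 0; -0.01 0.01 0.29 0 0 0; 0 0.01 0.29 0 0 0; 0 0 0.29 0 0 0; 0 0 0.29 0 0 0; 0 0 0 0 0 0; 0 0 0 0 0 0; 0 0 0 0 0 0"}}

```text
time_s: 11.07
eef_pos: [0.6234, -0.1254, 0.1385]
eef_rot: [0.0, -0.004, 1.0, 0.001]
wrist_force: [0.3, 0.1, 0.1]
opening: 0.495
grasp_force: 0.0
```

>>> {"method": "carry_out", "body": {"plan": "0 0 0 0 0 0; 0 0 0 0 0 0; 0 0 0 0 0 0; 0 0 0 0 0 0; 0 0 0 0 0 0; 0 0 0 0 0 0; 0 0 0 0 0 0; 0 0 0 0 0 0", "claw": 1}}

```text
time_s: 11.73
eef_pos: [0.6237, -0.1249, 0.1395]
eef_rot: [0.001, -0.004, 1.0, 0.001]
wrist_force: [-0.5, 3.7, 6.3]
opening: 0.16
grasp_force: 58.6
```

Run:
```python
from h import *
here()
```

```text
t 11.73 grasp pt [ 623.7 -124.9  158.2] yhead 90.4 open 0.16 gf 58.6 F [-0.5  3.7  6.3] q6 -1.96
```

>>> {"method": "carry_out", "body": {"plan": "0 0 0 0 0 0.7; 0 0 0 0 0 0.7; 0 0 0 0 0 0.7; 0 0 0 0 0 0.7; 0 0 0 0 0 0.7; 0 0 0 0 0 0.7; 0 0 0 0 0 0.7; 0 0 0 0 0 0.7"}}

```text
time_s: 12.4
eef_pos: [0.6239, -0.1241, 0.1395]
eef_rot: [0.001, 0.274, 0.962, 0.002]
wrist_force: [-0.6, 7.1, 6.5]
opening: 0.159
grasp_force: 58.7
```

>>> {"method": "carry_out", "body": {"plan": "0 0 0 0 0 0.7; 0 0 0 0 0 0.7; 0 0 0 0 0 0.7; 0 0 0 0 0 0.7; 0 0 0 0 0 0.7; 0 0 0 0 0 0.7; 0 0 0 0 0 0.7; 0 0 0 0 0 0"}}

```text
time_s: 13.07
eef_pos: [0.6245, -0.1236, 0.1396]
eef_rot: [0.001, 0.499, 0.866, 0.002]
wrist_force: [2.6, 7.6, 5.2]
opening: 0.159
grasp_force: 58.6
```

Run:
```python
from h import *
here()
```

```text
t 13.07 grasp pt [ 624.5 -123.6  158.3] yhead 30.1 open 0.16 gf 58.6 F [2.6 7.6 5.2] q6 -0.91
```

>>> {"method": "carry_out", "body": {"plan": "0 0 0 0 0 0.7; 0 0 0 0 0 0.7; 0 0 0 0 0 0.7; 0 0 0 0 0 0.7; 0 0 0 0 0 0.7; 0 0 0 0 0 0.7; 0 0 0 0 0 0.7; 0 0 0 0 0 0.7"}}

```text
time_s: 13.73
eef_pos: [0.6254, -0.1233, 0.1396]
eef_rot: [0.001, 0.719, 0.695, 0.003]
wrist_force: [6.0, 8.5, 2.5]
opening: 0.155
grasp_force: 58.6
```

>>> {"method": "carry_out", "body": {"plan": "0 0 0 0 0 0.7; 0 0 0 0 0 0.7; 0 0 0 0 0 0.7; 0 0 0 0 0 0.7; 0 0 0 0 0 0.7; 0 0 0 0 0 0.7; 0 0 0 0 0 0.7; 0 0 0 0 0 0"}}

```text
time_s: 14.4
eef_pos: [0.6261, -0.1235, 0.1397]
eef_rot: [0.001, 0.866, 0.5, 0.004]
wrist_force: [8.1, 8.4, 0.6]
opening: 0.161
grasp_force: 58.6
```

>>> {"method": "carry_out", "body": {"plan": "0 0 0 0 0 0; 0 0 0 0 0 0; 0 0 0 0 0 0; 0 0 0 0 0 0; 0 0 0 0 0 0; 0 0 0 0 0 0; 0 0 0 0 0 0; 0 0 0 0 0 0", "claw": 0}}

```text
time_s: 15.07
eef_pos: [0.6231, -0.1254, 0.1383]
eef_rot: [-0.0, 0.866, 0.501, 0.001]
wrist_force: [-0.0, 0.8, 0.6]
opening: 0.504
grasp_force: 0.0
```

Run:
```python
from h import *
here()
o=ctrl.get_obs()['q'];print(o)
plan([(623,-125,215,-29.6,4),(480,-129,215,-29.6,8),(480,-129,215,-29.6,4)])
s=snap('side','s4');t=snap('top','t4')
im=np.hstack([cv2.resize(a['pixels'][y:y+100,x:x+100,::-1],(400,400),interpolation=cv2.INTER_CUBIC) for a,x,y in((s,220,120),(t,280,165))])
cv2.imwrite('pics/m4.png',im)
```

```text
t 15.07 grasp pt [ 623.1 -125.5  157. ] yhead -29.9 open 0.5 gf 0.0 F [-0.   0.8  0.6] q6 0.14
[-3.85758567e-01  4.03122459e-01  1.52317305e+00  1.42780635e-03
  1.21513440e+00  1.35915132e-01]
max [0.24 0.39 0.37] [0.   0.01 0.02]
0 0 -0.36 0 0 -0.01; 0 0 -0.36 0 0 -0.02; 0.01 0 -0.36 0 -0.01 -0.01; 0 -0.01 -0.37 0 0 -0.02; -0.23 -0.38 0 0 0 0; -0.23 -0.38 0 0 0 0; -0.23 -0.38 0 0 0 0; -0.23 -0.38 0 0 0 0
-0.23 -0.38 0 0 0 0; -0.23 -0.39 0 0 0 0; -0.24 -0.38 0 0 0 0; -0.23 -0.39 0 0 0 0; 0 0 0 0 0 0; 0 0 0 0 0 0; 0 0 0 0 0 0; 0 0 0 0 0 0
```

Run:
```python
from h import *
plan([(623,-125,215,-29.6,4),(470,-127,215,-88,16),(470,-127,215,-88,4)])
```

```text
max [0.24 0.21 0.37] [0.   0.01 0.64]
0 0 -0.36 0 0 -0.01; 0 0 -0.36 0 0 -0.01; 0 0 -0.36 0 -0.01 -0.02; 0.01 -0.01 -0.37 0 0 -0.01; -0.12 -0.21 0 0 0 0.64; -0.13 -0.2 0 0 0 0.64; -0.15 -0.19 0 0 0 0.64; -0.16 -0.18 0 0 0 0.64
-0.17 -0.17 0 0 0 0.64; -0.18 -0.16 0 0 0 0.64; -0.19 -0.14 0 0 0 0.63; -0.2 -0.13 0 0 0 0.64; -0.21 -0.12 0 0 0 0.63; -0.21 -0.11 0 0 0 0.64; -0.22 -0.09 0 0 0 0.63; -0.22 -0.08 0 0 0 0.64
-0.23 -0.07 0 0 0 0.63; -0.23 -0.05 0 0 0 0.64; -0.24 -0.03 0 0 0 0.63; -0.24 -0.02 0 0 0 0.64; 0 0 0 0 0 0; 0 0 0 0 0 0; 0 0 0 0 0 0; 0 0 0 0 0 0
```

Run:
```python
from h import *
plan([(623,-125,215,-29.6,4),(470,-127,215,92,26),(470,-127,215,92,2)])
```

```text
max [0.15 0.15 0.37] [0.   0.01 0.82]
0 0 -0.36 0 0 -0.01; 0 0 -0.36 0 0 -0.01; 0 0 -0.36 0 -0.01 -0.02; 0.01 -0.01 -0.37 0 0 -0.01; -0.07 -0.13 0 0 0 -0.82; -0.06 -0.13 0 0 0 -0.82; -0.05 -0.14 0 0 0 -0.82; -0.04 -0.14 0 0 0 -0.82
-0.03 -0.14 0 0 0 -0.82; -0.02 -0.15 0 0 0 -0.82; -0.01 -0.15 0 0 0 -0.82; 0.01 -0.15 0 0 0 -0.82; 0.02 -0.15 0 0 0 -0.81; 0.03 -0.14 0 0 0 -0.82; 0.04 -0.14 0 0 0 -0.81; 0.05 -0.14 0 0 0 -0.82
0.06 -0.13 0 0 0 -0.81; 0.07 -0.13 0 0 0 -0.82; 0.08 -0.12 0 0 0 -0.81; 0.09 -0.11 0 0 0 -0.82; 0.1 -0.1 0 0 0 -0.81; 0.11 -0.1 0 0 0 -0.82; 0.12 -0.09 0 0 0 -0.81; 0.13 -0.08 0 0 0 -0.82
0.13 -0.06 0 0 0 -0.81; 0.14 -0.05 0 0 0 -0.82; 0.14 -0.04 0 0 0 -0.81; 0.15 -0.03 0 0 0 -0.82; 0.15 -0.02 0 0 0 -0.81; 0.14 -0.02 0 0 0 -0.82; 0 0 0 0 0 0; 0 0 0 0 0 0
```

>>> {"method": "carry_out", "body": {"plan": "0 0 -0.36 0 0 0; 0 0 -0.36 0 0 0; 0 0 -0.36 0 0 0; 0 0 -0.37 0 0 0; -0.07 -0.13 0 0 0 -0.82; -0.06 -0.13 0 0 0 -0.82; -0.05 -0.14 0 0 0 -0.82; -0.04 -0.14 0 0 0 -0.82"}}

```text
time_s: 15.83
eef_pos: [0.5995, -0.1251, 0.1965]
eef_rot: [-0.0, 0.771, 0.637, 0.001]
wrist_force: [0.7, -0.3, -0.7]
opening: 0.498
grasp_force: 0.0
```

>>> {"method": "carry_out", "body": {"plan": "-0.03 -0.14 0 0 0 -0.82; -0.02 -0.15 0 0 0 -0.82; -0.01 -0.15 0 0 0 -0.82; 0.01 -0.15 0 0 0 -0.82; 0.02 -0.15 0 0 0 -0.82; 0.03 -0.14 0 0 0 -0.82; 0.04 -0.14 0 0 0 -0.82; 0.05 -0.14 0 0 0 -0.82"}}

```text
time_s: 16.5
eef_pos: [0.5521, -0.1258, 0.1964]
eef_rot: [0.0, 0.525, 0.851, 0.001]
wrist_force: [-0.1, -0.2, 0.3]
opening: 0.499
grasp_force: 0.0
```

>>> {"method": "carry_out", "body": {"plan": "0.06 -0.13 0 0 0 -0.82; 0.07 -0.13 0 0 0 -0.82; 0.08 -0.12 0 0 0 -0.82; 0.09 -0.11 0 0 0 -0.82; 0.1 -0.1 0 0 0 -0.82; 0.11 -0.1 0 0 0 -0.82; 0.12 -0.09 0 0 0 -0.82; 0.13 -0.08 0 0 0 -0.82"}}

```text
time_s: 17.17
eef_pos: [0.5053, -0.1271, 0.1964]
eef_rot: [0.0, 0.222, 0.975, 0.001]
wrist_force: [0.5, -0.1, 0.2]
opening: 0.498
grasp_force: 0.0
```

>>> {"method": "carry_out", "body": {"plan": "0.13 -0.06 0 0 0 -0.82; 0.14 -0.05 0 0 0 -0.82; 0.14 -0.04 0 0 0 -0.82; 0.15 -0.03 0 0 0 -0.82; 0.15 -0.02 0 0 0 -0.8; 0.14 -0.02 0 0 0 -0.8; 0 0 0 0 0 0; 0 0 0 0 0 0"}}

```text
time_s: 17.83
eef_pos: [0.4704, -0.1274, 0.1964]
eef_rot: [0.001, -0.016, 1.0, 0.001]
wrist_force: [-0.1, -0.5, -0.4]
opening: 0.502
grasp_force: 0.0
```

Run:
```python
from h import *
here();c=snap('wrist','w5');s=snap('side','s5');t=snap('top','t5')
im=np.hstack([cv2.resize(a['pixels'][y:y+100,x:x+100,::-1],(400,400),interpolation=cv2.INTER_CUBIC) for a,x,y in((s,220,120),(t,260,165))])
im=im[:300];w=cv2.resize(c['pixels'][:,:,::-1],(400,300),interpolation=cv2.INTER_AREA)
tt=cv2.resize(t['pixels'][80:330,80:413,::-1],(400,300),interpolation=cv2.INTER_CUBIC)
cv2.imwrite('pics/m5.png',np.vstack([im,np.hstack([w,tt])]))
```

```text
t 17.83 grasp pt [ 470.3 -127.4  215.1] yhead 91.9 open 0.5 gf 0.0 F [-0.1 -0.5 -0.4] q6 -2.11
```

View pics/m5.png

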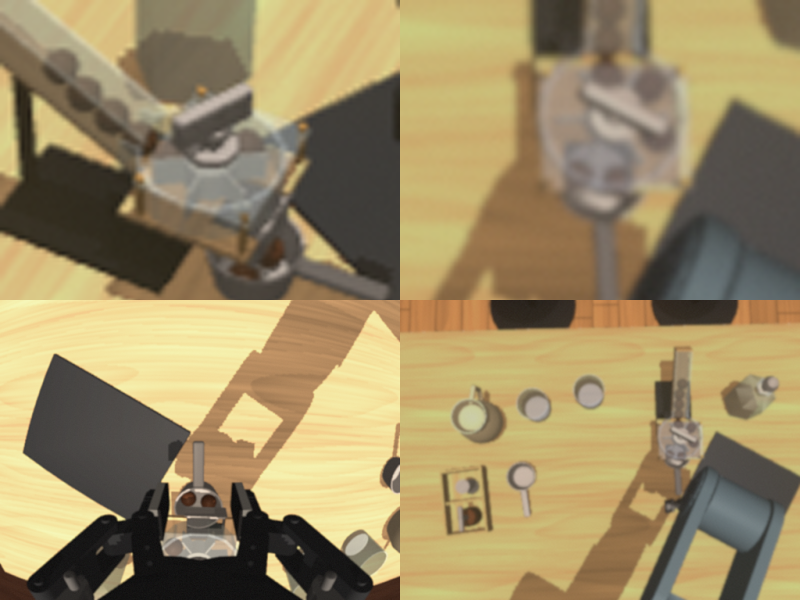

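Two nuts lie in the pan (seen from side and wrist views), and the knob sits two clicks on. Next I re-grasp the pan and take it to the board.

Run:
```python
from h import *
plan([(485,-128,100,92,5),(505,-128.5,31,92,5),(505,-128.5,31,92,6)])
```

```text
max [0.1  0.01 0.58] [0.01 0.01 0.01]
-0.07 -0.01 0.58 0 0 0; -0.07 -0.01 0.57 0 0 0; -0.07 0 0.58 0 0 0; -0.07 -0.01 0.57 0.01 0.01 -0.01; -0.08 0 0.58 0 0 0; -0.1 -0.01 0.34 0 0 0; -0.1 0 0.35 0 0 0; -0.1 -0.01 0.34 0 0 0
-0.1 0 0.35 0 0 0; -0.09 -0.01 0.34 0 0 0; 0 0 0 0 0 0; 0 0 0 0 0 0; 0 0 0 0 0 0; 0 0 0 0 0 0; 0 0 0 0 0 0; 0 0 0 0 0 0
```

>>> {"method": "carry_out", "body": {"plan": "-0.07 -0.01 0.58 0 0 0; -0.07 0 0.57 0 0 0; -0.07 0 0.58 0 0 0; -0.07 -0.01 0.57 0 0 0; -0.08 0 0.58 0 0 0; -0.1 -0.01 0.34 0 0 0; -0.1 0 0.35 0 0 0; -0.1 0 0.34 0 0 0"}}

```text
time_s: 18.65
eef_pos: [0.4971, -0.1273, 0.0388]
eef_rot: [0.0, -0.017, 1.0, 0.001]
wrist_force: [-0.9, -1.2, 0.1]
opening: 0.499
grasp_force: 0.0
```

>>> {"method": "carry_out", "body": {"plan": "-0.1 0 0.35 0 0 0; -0.09 0 0.34 0 0 0; 0 0 0 0 0 0; 0 0 0 0 0 0; 0 0 0 0 0 0; 0 0 0 0 0 0; 0 0 0 0 0 0; 0 0 0 0 0 0"}}

```text
time_s: 19.32
eef_pos: [0.5049, -0.1274, 0.0131]
eef_rot: [0.001, -0.018, 1.0, 0.0]
wrist_force: [0.1, -0.5, -0.5]
opening: 0.497
grasp_force: 0.0
```

>>> {"method": "carry_out", "body": {"plan": "0 0 0 0 0 0; 0 0 0 0 0 0; 0 0 0 0 0 0; 0 0 0 0 0 0; 0 0 0 0 0 0; 0 0 0 0 0 0; 0 0 0 0 0 0; 0 0 0 0 0 0", "claw": 1}}

```text
time_s: 19.98
eef_pos: [0.5045, -0.1272, 0.0124]
eef_rot: [0.0, -0.018, 1.0, 0.001]
wrist_force: [-0.5, -0.5, 3.4]
opening: 0.17
grasp_force: 58.5
```

Run:
```python
from h import *
here();g=(420.3,-345.3)
plan([(505,-128.5,37,92,3),(415,-130,37,92,11),(415,-130,53,92,4),(*g,53,60,20),(*g,53,60,2)])
```

```text
t 19.98 grasp pt [ 504.5 -127.2   31.1] yhead 92.0 open 0.17 gf 58.5 F [-0.5 -0.5  3.4] q6 -2.08
max [0.21 0.27 0.1 ] [0.01 0.01 0.28]
0 -0.01 -0.05 0 0 0; -0.01 -0.01 -0.05 0.01 0 0; 0 -0.01 -0.05 0 0.01 0; 0.2 0 0 0 0 0; 0.2 0 0 0 0 0; 0.21 0 0 0 0 0; 0.2 0 0 0 0 0; 0.21 0.01 0 0 0 0
0.2 0 0 0 0 0; 0.21 0.01 0 0 0 0; 0.2 0 0 0 0 0; 0.21 0.01 0 0 0 0; 0.2 0 0 0 0 0; 0.21 0.01 0 0 0 0; 0 0 -0.1 0 0 0; 0 0 -0.1 0 0 0
0 0 -0.1 0 0 0; 0 0 -0.1 0 0 0; 0 -0.27 0 0 0 0.28; 0 -0.27 0 0 0 0.28; -0.01 -0.27 0 0 0 0.28; -0.02 -0.27 0 0 0 0.28; -0.03 -0.27 0 0 0 0.28; -0.03 -0.27 0 0 0 0.28
-0.04 -0.27 0 0 0 0.28; -0.05 -0.26 0 0 0 0.28; -0.06 -0.26 0 0 0 0.28; -0.06 -0.26 0 0 0 0.28; -0.07 -0.26 0 0 0 0.28; -0.08 -0.26 0 0 0 0.28; -0.09 -0.25 0 0 0 0.28; -0.09 -0.25 0 0 0 0.28
-0.1 -0.25 0 0 0 0.28; -0.11 -0.25 0 0 0 0.28; -0.12 -0.24 0 0 0 0.28; -0.12 -0.24 0 0 0 0.28; -0.13 -0.24 0 0 0 0.27; -0.13 -0.23 0 0 0 0.28; 0 0 0 0 0 0; 0 0 0 0 0 0
```

>>> {"method": "carry_out", "body": {"plan": "0 0 -0.05 0 0 0; 0 0 -0.05 0 0 0; 0 0 -0.05 0 0 0; 0.2 0 0 0 0 0; 0.2 0 0 0 0 0; 0.21 0 0 0 0 0; 0.2 0 0 0 0 0; 0.21 0 0 0 0 0"}}

```text
time_s: 20.65
eef_pos: [0.4624, -0.1284, 0.0181]
eef_rot: [0.0, -0.018, 1.0, 0.001]
wrist_force: [0.4, 0.3, -0.8]
opening: 0.173
grasp_force: 58.4
```

>>> {"method": "carry_out", "body": {"plan": "0.2 0 0 0 0 0; 0.21 0 0 0 0 0; 0.2 0 0 0 0 0; 0.21 0 0 0 0 0; 0.2 0 0 0 0 0; 0.21 0 0 0 0 0; 0 0 -0.1 0 0 0; 0 0 -0.1 0 0 0"}}

```text
time_s: 21.32
eef_pos: [0.4138, -0.1302, 0.0264]
eef_rot: [-0.0, -0.017, 1.0, 0.001]
wrist_force: [0.7, 0.4, -1.0]
opening: 0.169
grasp_force: 62.8
```

>>> {"method": "carry_out", "body": {"plan": "0 0 -0.1 0 0 0; 0 0 -0.1 0 0 0; 0 -0.27 0 0 0 0.28; 0 -0.27 0 0 0 0.28; -0.01 -0.27 0 0 0 0.28; -0.02 -0.27 0 0 0 0.28; -0.03 -0.27 0 0 0 0.28; -0.03 -0.27 0 0 0 0.28"}}

```text
time_s: 21.98
eef_pos: [0.4157, -0.1967, 0.0339]
eef_rot: [0.0, 0.068, 0.998, 0.001]
wrist_force: [0.2, 0.2, -1.4]
opening: 0.171
grasp_force: 62.8
```

>>> {"method": "carry_out", "body": {"plan": "-0.04 -0.27 0 0 0 0.28; -0.05 -0.26 0 0 0 0.28; -0.06 -0.26 0 0 0 0.28; -0.06 -0.26 0 0 0 0.28; -0.07 -0.26 0 0 0 0.28; -0.08 -0.26 0 0 0 0.28; -0.09 -0.25 0 0 0 0.28; -0.09 -0.25 0 0 0 0.28"}}

```text
time_s: 22.65
eef_pos: [0.418, -0.2821, 0.034]
eef_rot: [0.0, 0.179, 0.984, 0.001]
wrist_force: [-0.1, 0.0, -1.4]
opening: 0.173
grasp_force: 62.8
```

>>> {"method": "carry_out", "body": {"plan": "-0.1 -0.25 0 0 0 0.28; -0.11 -0.25 0 0 0 0.28; -0.12 -0.24 0 0 0 0.28; -0.12 -0.24 0 0 0 0.28; -0.13 -0.24 0 0 0 0.27; -0.13 -0.23 0 0 0 0.28; 0 0 0 0 0 0; 0 0 0 0 0 0"}}

```text
time_s: 23.32
eef_pos: [0.4197, -0.3461, 0.0339]
eef_rot: [0.0, 0.259, 0.966, 0.001]
wrist_force: [-0.6, 1.0, -1.7]
opening: 0.176
grasp_force: 62.8
```

Run:
```python
from h import *
here();g=(420.3,-345.3)
plan([(*g,38.8,60,5)])
s=snap('side','s6');t=snap('top','t6')
im=np.hstack([cv2.resize(a['pixels'][y:y+125,x:x+125,::-1],(400,400),interpolation=cv2.INTER_CUBIC) for a,x,y in((s,270,110),(t,300,180))])
cv2.imwrite('pics/m6.png',im)
```

```text
t 23.32 grasp pt [ 419.7 -346.2   52.6] yhead 59.9 open 0.18 gf 62.8 F [-0.6  1.  -1.7] q6 -1.96
max [0.   0.01 0.07] [0.01 0.   0.01]
0 0 0.07 0 0 0; 0 0.01 0.07 0 0 0; 0 0 0.07 0.01 0 0; 0 0.01 0.07 0 0 -0.01; 0 0 0.06 0.01 0 0; 0 0 0 0 0 0; 0 0 0 0 0 0; 0 0 0 0 0 0
```

View pics/m6.png

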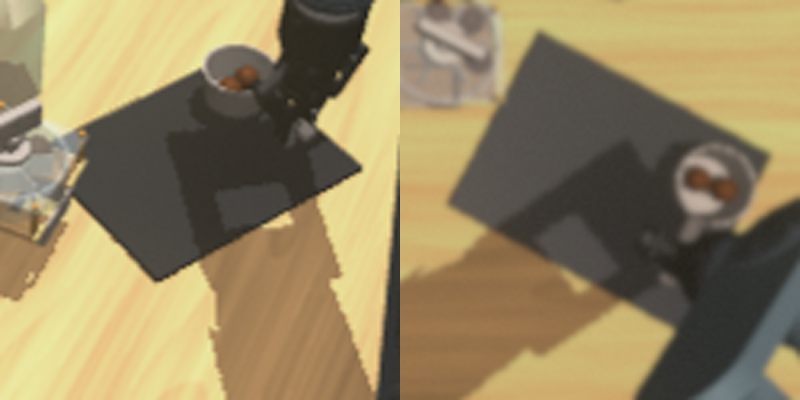

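Pan with two nuts is over the right part of the board, within its edges. Lowering and releasing.

>>> {"method": "carry_out", "body": {"plan": "0 0 0.07 0 0 0; 0 0 0.07 0 0 0; 0 0 0.07 0 0 0; 0 0 0.07 0 0 0; 0 0 0.06 0 0 0; 0 0 0 0 0 0; 0 0 0 0 0 0; 0 0 0 0 0 0"}}

```text
time_s: 24.08
eef_pos: [0.4197, -0.3452, 0.0204]
eef_rot: [-0.0, 0.259, 0.966, 0.001]
wrist_force: [-2.2, 2.8, 3.2]
opening: 0.171
grasp_force: 63.4
```

>>> {"method": "carry_out", "body": {"plan": "0 0 0 0 0 0; 0 0 0 0 0 0; 0 0 0 0 0 0; 0 0 0 0 0 0; 0 0 0 0 0 0; 0 0 0 0 0 0; 0 0 0 0 0 0; 0 0 0 0 0 0", "claw": 0}}

```text
time_s: 24.75
eef_pos: [0.4198, -0.3456, 0.0203]
eef_rot: [0.0, 0.259, 0.966, 0.001]
wrist_force: [0.4, 1.0, -0.2]
opening: 0.501
grasp_force: 0.0
```

Run:
```python
from h import *
here();g=(420.3,-345.3)
t=snap('top','t7')
plan([(*g,100,60,5),(390,-100,180,97.2,10),(410,264,120,97.2,14),(410,264,120,97.2,3)])
```

```text
t 24.75 grasp pt [ 419.8 -345.7   39. ] yhead 60.0 open 0.5 gf 0.0 F [ 0.4  1.  -0.2] q6 -1.96
max [0.37 0.65 0.31] [0.01 0.   0.65]
0 0 -0.3 0 0 0; 0 0 -0.31 0 0 0; 0 0.01 -0.3 0 0 0; 0 0 -0.31 0.01 0 0; -0.01 0.01 -0.3 0 0 0; 0.37 0.49 -0.2 0 0 -0.65; 0.34 0.52 -0.2 0 0 -0.65; 0.31 0.54 -0.2 0 0 -0.65
0.27 0.55 -0.2 0 0 -0.65; 0.23 0.57 -0.2 0 0 -0.65; 0.2 0.59 -0.2 0 0 -0.65; 0.16 0.6 -0.2 0 0 -0.65; 0.12 0.61 -0.2 0 0 -0.65; 0.08 0.61 -0.2 0 0 -0.65; 0.03 0.61 -0.2 0 0 -0.65; -0.12 0.64 0.11 0 0 0
-0.12 0.64 0.11 0 0 0; -0.12 0.64 0.11 0 0 0; -0.12 0.64 0.11 0 0 0; -0.12 0.64 0.11 0 0 0; -0.12 0.64 0.11 0 0 0; -0.11 0.64 0.11 0 0 0; -0.12 0.64 0.1 0 0 0; -0.11 0.64 0.11 0 0 0
-0.12 0.64 0.1 0 0 0; -0.11 0.64 0.11 0 0 0; -0.12 0.64 0.1 0 0 0; -0.11 0.64 0.11 0 0 0; -0.12 0.65 0.1 0 0 0; 0 0 0 0 0 0; 0 0 0 0 0 0; 0 0 0 0 0 0
```

>>> {"method": "carry_out", "body": {"plan": "0 0 -0.3 0 0 0; 0 0 -0.31 0 0 0; 0 0 -0.3 0 0 0; 0 0 -0.31 0 0 0; 0 0 -0.3 0 0 0; 0.37 0.49 -0.2 0 0 -0.65; 0.34 0.52 -0.2 0 0 -0.65; 0.31 0.54 -0.2 0 0 -0.65"}}

```text
time_s: 25.47
eef_pos: [0.4106, -0.2716, 0.1068]
eef_rot: [0.001, 0.163, 0.987, 0.0]
wrist_force: [0.5, -0.4, 0.1]
opening: 0.497
grasp_force: 0.0
```

>>> {"method": "carry_out", "body": {"plan": "0.27 0.55 -0.2 0 0 -0.65; 0.23 0.57 -0.2 0 0 -0.65; 0.2 0.59 -0.2 0 0 -0.65; 0.16 0.6 -0.2 0 0 -0.65; 0.12 0.61 -0.2 0 0 -0.65; 0.08 0.61 -0.2 0 0 -0.65; 0.03 0.61 -0.2 0 0 -0.65; -0.12 0.64 0.11 0 0 0"}}

```text
time_s: 26.13
eef_pos: [0.3919, -0.0744, 0.1603]
eef_rot: [0.003, -0.065, 0.998, -0.001]
wrist_force: [0.5, 0.7, -0.6]
opening: 0.5
grasp_force: 0.0
```

>>> {"method": "carry_out", "body": {"plan": "-0.12 0.64 0.11 0 0 0; -0.12 0.64 0.11 0 0 0; -0.12 0.64 0.11 0 0 0; -0.12 0.64 0.11 0 0 0; -0.12 0.64 0.11 0 0 0; -0.11 0.64 0.11 0 0 0; -0.12 0.64 0.1 0 0 0; -0.11 0.64 0.11 0 0 0"}}

```text
time_s: 26.8
eef_pos: [0.4027, 0.1348, 0.1237]
eef_rot: [0.001, -0.063, 0.998, 0.001]
wrist_force: [0.0, -0.6, -0.4]
opening: 0.5
grasp_force: 0.0
```

>>> {"method": "carry_out", "body": {"plan": "-0.12 0.64 0.1 0 0 0; -0.11 0.64 0.11 0 0 0; -0.12 0.64 0.1 0 0 0; -0.11 0.64 0.11 0 0 0; -0.12 0.64 0.11 0 0 0; 0 0 0 0 0 0; 0 0 0 0 0 0; 0 0 0 0 0 0"}}

```text
time_s: 27.47
eef_pos: [0.4093, 0.2631, 0.1021]
eef_rot: [0.001, -0.063, 0.998, 0.0]
wrist_force: [-0.0, -0.2, 0.1]
opening: 0.505
grasp_force: 0.0
```

Run:
```python
from h import *
here();c=snap('wrist','w8');s=snap('side','s8');t=snap('top','t8')
a=cv2.resize(c['pixels'][100:384,100:412,::-1],(400,364),interpolation=cv2.INTER_CUBIC)
b=cv2.resize(t['pixels'][100:305,105:425,::-1],(400,256),interpolation=cv2.INTER_CUBIC)
b=np.vstack([b,np.zeros((108,400,3),np.uint8)])
cv2.imwrite('pics/m8.png',np.hstack([a,b]))
# residual change vs start in top image to spot moved pan
t0=cv2.imread('pics/top0.png')[:,:,::-1];d=cv2.absdiff(t0,t['pixels']).max(2);print('left pan area diff',d[205:265,160:200].mean(),d[205:265,160:200].max())
```

```text
t 27.47 grasp pt [409.3 263.1 120.8] yhead 97.3 open 0.5 gf 0.0 F [-0.  -0.2  0.1] q6 -1.37
left pan area diff 31.3575 142
```

View pics/m8.png

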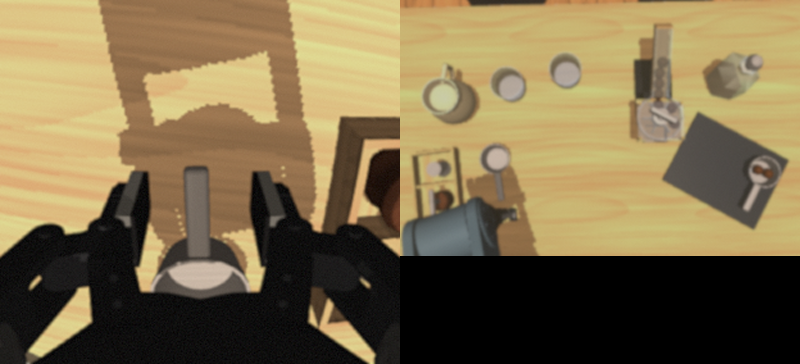

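Run:
```python
from h import *
c=dict(np.load('pics/w8.npz'));k=400/312
F=lambda u,v,z:np.round(fish(c,100+u/k-.2,100+v/k-.2,z)[:2],1)
e=F(196,168,.036);b=F(199,256,.036);d=(b-e)/np.linalg.norm(b-e);a=np.degrees(np.arctan2(d[1],d[0]));print(e,b,np.linalg.norm(b-e),a)
g=e+21.5*d;print(g)
h=90+a
plan([(*g,60,h,6),(*g,31,h,5),(*g,31,h,5)])
```

```text
[432.8 263.7] [501.1 274.2] 69.10238780244863 8.739858403023698
[454.05035106 266.96689145]
max [0.19 0.01 0.26] [0.01 0.01 0.05]
-0.19 -0.01 0.25 0 0 -0.05; -0.19 0 0.25 0 0 -0.04; -0.18 -0.01 0.25 0 0 -0.05; -0.19 -0.01 0.26 0 0 -0.04; -0.18 -0.01 0.25 0.01 0.01 -0.05; -0.19 0 0.26 0 0 -0.04; 0 0 0.14 0 0 0; 0 0 0.15 0 0 0
0 0 0.14 0 0 0; 0 0 0.15 0 0 0; 0.01 0 0.14 0 0 0; 0 0 0 0 0 0; 0 0 0 0 0 0; 0 0 0 0 0 0; 0 0 0 0 0 0; 0 0 0 0 0 0
```

>>> {"method": "carry_out", "body": {"plan": "-0.19 -0.01 0.25 0 0 -0.05; -0.19 0 0.25 0 0 -0.04; -0.18 -0.01 0.25 0 0 -0.05; -0.19 -0.01 0.26 0 0 -0.04; -0.18 0 0.25 0 0 -0.05; -0.19 0 0.26 0 0 -0.04; 0 0 0.14 0 0 0; 0 0 0.15 0 0 0"}}

```text
time_s: 28.28
eef_pos: [0.4541, 0.2676, 0.0289]
eef_rot: [0.0, -0.076, 0.997, 0.001]
wrist_force: [-0.9, -0.4, 0.6]
opening: 0.501
grasp_force: 0.0
```

>>> {"method": "carry_out", "body": {"plan": "0 0 0.14 0 0 0; 0 0 0.15 0 0 0; 0 0 0.14 0 0 0; 0 0 0 0 0 0; 0 0 0 0 0 0; 0 0 0 0 0 0; 0 0 0 0 0 0; 0 0 0 0 0 0"}}

```text
time_s: 28.95
eef_pos: [0.4542, 0.2685, 0.0123]
eef_rot: [0.001, -0.077, 0.997, 0.001]
wrist_force: [-0.6, -0.8, -0.3]
opening: 0.495
grasp_force: 0.0
```

>>> {"method": "carry_out", "body": {"plan": "0 0 0 0 0 0; 0 0 0 0 0 0; 0 0 0 0 0 0; 0 0 0 0 0 0; 0 0 0 0 0 0; 0 0 0 0 0 0; 0 0 0 0 0 0; 0 0 0 0 0 0", "claw": 1}}

```text
time_s: 29.62
eef_pos: [0.454, 0.2684, 0.012]
eef_rot: [0.0, -0.077, 0.997, 0.001]
wrist_force: [-1.1, 0.3, 2.7]
opening: 0.173
grasp_force: 58.4
```

Run:
```python
from h import *
here()
plan([(454,267,46,98.7,3),(420,-127,46,92,24),(420,-127,36,92,3),(420,-127,36,92,2)])
```

```text
t 29.62 grasp pt [453.9 268.4  30.7] yhead 98.8 open 0.17 gf 58.4 F [-1.1  0.3  2.7] q6 -1.42
max [0.1  0.41 0.13] [0.01 0.01 0.05]
0 -0.01 -0.13 0 0 0; 0 -0.01 -0.13 0.01 0.01 0.01; 0 -0.02 -0.12 0 0 0; 0.1 -0.4 0 0 0 0.05; 0.1 -0.4 0 0 0 0.05; 0.09 -0.4 0 0 0 0.05; 0.09 -0.4 0 0 0 0.05; 0.09 -0.4 0 0 0 0.05
0.09 -0.4 0 0 0 0.05; 0.09 -0.4 0 0 0 0.05; 0.08 -0.4 0 0 0 0.05; 0.08 -0.4 0 0 0 0.05; 0.08 -0.41 0 0 0 0.05; 0.08 -0.41 0 0 0 0.05; 0.07 -0.41 0 0 0 0.05; 0.07 -0.41 0 0 0 0.05
0.07 -0.41 0 0 0 0.05; 0.07 -0.41 0 0 0 0.05; 0.07 -0.4 0 0 0 0.05; 0.06 -0.41 0 0 0 0.05; 0.06 -0.41 0 0 0 0.05; 0.06 -0.41 0 0 0 0.05; 0.06 -0.4 0 0 0 0.04; 0.06 -0.41 0 0 0 0.05
0.06 -0.4 0 0 0 0.04; 0.05 -0.41 0 0 0 0.05; 0.05 -0.4 0 0 0 0.04; 0 0 0.08 0 0 0; 0 0 0.08 0 0 0; 0 0 0.09 0 0 0; 0 0 0 0 0 0; 0 0 0 0 0 0
```

>>> {"method": "carry_out", "body": {"plan": "0 0 -0.13 0 0 0; 0 0 -0.13 0 0 0; 0 0 -0.12 0 0 0; 0.1 -0.4 0 0 0 0.05; 0.1 -0.4 0 0 0 0.05; 0.09 -0.4 0 0 0 0.05; 0.09 -0.4 0 0 0 0.05; 0.09 -0.4 0 0 0 0.05"}}

```text
time_s: 30.28
eef_pos: [0.4467, 0.1858, 0.0275]
eef_rot: [0.001, -0.064, 0.998, 0.001]
wrist_force: [0.8, 0.1, -2.4]
opening: 0.171
grasp_force: 58.5
```

>>> {"method": "carry_out", "body": {"plan": "0.09 -0.4 0 0 0 0.05; 0.09 -0.4 0 0 0 0.05; 0.08 -0.4 0 0 0 0.05; 0.08 -0.4 0 0 0 0.05; 0.08 -0.41 0 0 0 0.05; 0.08 -0.41 0 0 0 0.05; 0.07 -0.41 0 0 0 0.05; 0.07 -0.41 0 0 0 0.05"}}

```text
time_s: 30.95
eef_pos: [0.4356, 0.054, 0.0273]
eef_rot: [0.001, -0.044, 0.999, 0.001]
wrist_force: [1.2, -0.7, -0.7]
opening: 0.168
grasp_force: 58.5
```

>>> {"method": "carry_out", "body": {"plan": "0.07 -0.41 0 0 0 0.05; 0.07 -0.41 0 0 0 0.05; 0.07 -0.4 0 0 0 0.05; 0.06 -0.41 0 0 0 0.05; 0.06 -0.41 0 0 0 0.05; 0.06 -0.41 0 0 0 0.05; 0.06 -0.4 0 0 0 0.04; 0.06 -0.41 0 0 0 0.05"}}

```text
time_s: 31.62
eef_pos: [0.4244, -0.0776, 0.0272]
eef_rot: [0.001, -0.025, 1.0, 0.0]
wrist_force: [0.5, -1.1, -1.5]
opening: 0.178
grasp_force: 58.5
```

>>> {"method": "carry_out", "body": {"plan": "0.06 -0.4 0 0 0 0.04; 0.05 -0.41 0 0 0 0.05; 0.05 -0.4 0 0 0 0.04; 0 0 0.08 0 0 0; 0 0 0.08 0 0 0; 0 0 0.09 0 0 0; 0 0 0 0 0 0; 0 0 0 0 0 0"}}

```text
time_s: 32.28
eef_pos: [0.4206, -0.1249, 0.0168]
eef_rot: [0.001, -0.019, 1.0, 0.0]
wrist_force: [-2.0, -0.4, 4.4]
opening: 0.172
grasp_force: 59.0
```

Run:
```python
from h import *
here()
t=snap('top','t9')
cv2.imwrite('pics/t9x.png',cv2.resize(t['pixels'][170:270,285:425,::-1],None,fx=5,fy=5,interpolation=cv2.INTER_CUBIC))
plan([(506.5,-127.5,36,92,10),(506.5,-127.5,31,92,3),(506.5,-127.5,31,92,3)])
```

```text
t 32.28 grasp pt [ 420.6 -124.9   35.5] yhead 92.1 open 0.17 gf 59.0 F [-2.  -0.4  4.4] q6 -2.17
max [0.22 0.02 0.05] [0.01 0.01 0.01]
-0.21 -0.01 0 0 0 0; -0.21 -0.02 0 0 0 0; -0.22 -0.01 0 0 0 0; -0.21 -0.02 0 0 0 0; -0.22 -0.01 0 0 0 0; -0.21 -0.02 0 0 0 0; -0.22 -0.01 0 0 0 0.01; -0.21 -0.02 0 0 0 0
-0.22 -0.01 0 0 0.01 0.01; -0.21 -0.02 -0.01 0.01 0 0; 0 0 0.04 0 0 0; 0 0 0.04 0 0 0; 0 0 0.05 0 0 0; 0 0 0 0 0 0; 0 0 0 0 0 0; 0 0 0 0 0 0
```

View pics/t9x.png

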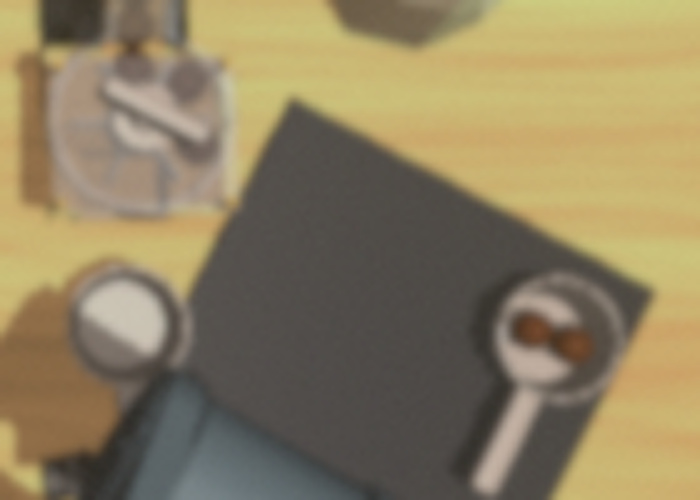

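Run:
```python
from h import *
t=dict(np.load('pics/t9.npz'))
T=lambda u,v,z:np.round(px2w(t,285+u/5-.4,170+v/5-.4,z)[:2]*1e3,1)
print('pan c',T(130,323,.042),'pan1 c',T(561,338,.048),'nuts')
```

```text
pan c [ 504.8 -123.4] pan1 c [ 490.8 -385. ] nuts
```

>>> {"method": "carry_out", "body": {"plan": "0 0 -0.06 0 0 0; -0.21 -0.01 0 0 0 0; -0.21 -0.01 0 0 0 0; -0.21 -0.02 0 0 0 0; -0.21 -0.01 0 0 0 0; -0.21 -0.02 0 0 0 0; -0.21 -0.01 0 0 0 0; -0.21 -0.02 0 0 0 0"}}

```text
time_s: 33.0
eef_pos: [0.48, -0.1271, 0.0188]
eef_rot: [0.0, -0.018, 1.0, 0.001]
wrist_force: [-0.2, -0.1, -1.7]
opening: 0.173
grasp_force: 58.5
```

>>> {"method": "carry_out", "body": {"plan": "-0.21 -0.02 0 0 0 0; -0.21 -0.02 0 0 0 0; -0.21 -0.02 0 0 0 0; 0 0 0.05 0 0 0; 0 0 0.05 0 0 0; 0 0 0.06 0 0 0; 0 0 0 0 0 0; 0 0 0 0 0 0"}}

```text
time_s: 33.67
eef_pos: [0.5038, -0.1285, 0.0123]
eef_rot: [-0.0, -0.018, 1.0, 0.001]
wrist_force: [-0.0, 0.4, -1.1]
opening: 0.173
grasp_force: 58.5
```

>>> {"method": "carry_out", "body": {"plan": "0 0 0 0 0 0; 0 0 0 0 0 0; 0 0 0 0 0 0; 0 0 0 0 0 0; 0 0 0 0 0 0; 0 0 0 0 0 0; 0 0 0 0 0 0; 0 0 0 0 0 0", "claw": 0}}

```text
time_s: 34.33
eef_pos: [0.5044, -0.1286, 0.0127]
eef_rot: [0.0, -0.018, 1.0, 0.001]
wrist_force: [-0.2, -0.4, 0.2]
opening: 0.498
grasp_force: 0.0
```

Run:
```python
from h import *
here()
plan([(500,-127.5,60,92,3),(450,-127,215,92,8),(622.8,-125.3,215,-30,26),(622.8,-125.3,215,-30,3)])
```

```text
t 34.33 grasp pt [ 504.4 -128.7   31.4] yhead 92.1 open 0.5 gf 0.0 F [-0.2 -0.4  0.2] q6 -2.09
max [0.17 0.17 0.49] [0.01 0.01 0.82]
0.04 0.01 -0.24 0 0 0; 0.03 0.01 -0.24 0.01 0 0.01; 0.04 0.01 -0.24 0 0.01 0; 0.16 0.01 -0.48 0 0 0; 0.16 0.01 -0.48 0 0 0; 0.15 0.01 -0.49 0 0 0; 0.16 0.01 -0.48 0 0 0; 0.15 0.01 -0.49 0 0 0
0.16 0 -0.48 0 0 0; 0.15 0.01 -0.49 0 0 0; 0.16 0 -0.48 0 0 0; -0.17 0 0 0 0 0.82; -0.17 0.01 0 0 0 0.82; -0.16 0.02 0 0 0 0.82; -0.16 0.04 0 0 0 0.82; -0.16 0.05 0 0 0 0.82
-0.15 0.06 0 0 0 0.82; -0.15 0.07 0 0 0 0.82; -0.14 0.09 0 0 0 0.82; -0.13 0.1 0 0 0 0.82; -0.13 0.11 0 0 0 0.82; -0.12 0.12 0 0 0 0.82; -0.11 0.13 0 0 0 0.82; -0.1 0.14 0 0 0 0.82
-0.08 0.14 0 0 0 0.82; -0.07 0.15 0 0 0 0.82; -0.06 0.15 0 0 0 0.82; -0.05 0.16 0 0 0 0.82; -0.03 0.16 0 0 0 0.82; -0.02 0.16 0 0 0 0.82; -0.01 0.17 0 0 0 0.82; 0.01 0.17 0 0 0 0.82
0.02 0.16 0 0 0 0.82; 0.03 0.16 0 0 0 0.81; 0.05 0.16 0 0 0 0.82; 0.06 0.16 0 0 0 0.81; 0.07 0.15 0 0 0 0.82; 0 0 0 0 0 0; 0 0 0 0 0 0; 0 0 0 0 0 0
```

>>> {"method": "carry_out", "body": {"plan": "0.04 0.01 -0.24 0 0 0; 0.03 0.01 -0.24 0 0 0; 0.04 0.01 -0.24 0 0 0; 0.16 0.01 -0.48 0 0 0; 0.16 0.01 -0.48 0 0 0; 0.15 0.01 -0.49 0 0 0; 0.16 0.01 -0.48 0 0 0; 0.15 0.01 -0.49 0 0 0"}}

```text
time_s: 35.0
eef_pos: [0.4683, -0.1269, 0.1403]
eef_rot: [0.001, -0.018, 1.0, 0.0]
wrist_force: [-0.0, -0.7, 0.2]
opening: 0.499
grasp_force: 0.0
```

>>> {"method": "carry_out", "body": {"plan": "0.16 0 -0.48 0 0 0; 0.15 0.01 -0.49 0 0 0; 0.16 0 -0.48 0 0 0; -0.17 0 0 0 0 0.82; -0.17 0.01 0 0 0 0.82; -0.16 0.02 0 0 0 0.82; -0.16 0.04 0 0 0 0.82; -0.16 0.05 0 0 0 0.82"}}

```text
time_s: 35.67
eef_pos: [0.4834, -0.1266, 0.1977]
eef_rot: [0.001, 0.188, 0.982, 0.0]
wrist_force: [0.0, 0.1, 1.1]
opening: 0.5
grasp_force: 0.0
```

>>> {"method": "carry_out", "body": {"plan": "-0.15 0.06 0 0 0 0.82; -0.15 0.07 0 0 0 0.82; -0.14 0.09 0 0 0 0.82; -0.13 0.1 0 0 0 0.82; -0.13 0.11 0 0 0 0.82; -0.12 0.12 0 0 0 0.82; -0.11 0.13 0 0 0 0.82; -0.1 0.14 0 0 0 0.82"}}

```text
time_s: 36.33
eef_pos: [0.537, -0.1262, 0.1976]
eef_rot: [0.001, 0.494, 0.869, 0.001]
wrist_force: [-0.6, -0.5, 0.4]
opening: 0.498
grasp_force: 0.0
```

>>> {"method": "carry_out", "body": {"plan": "-0.08 0.14 0 0 0 0.82; -0.07 0.15 0 0 0 0.82; -0.06 0.15 0 0 0 0.82; -0.05 0.16 0 0 0 0.82; -0.03 0.16 0 0 0 0.82; -0.02 0.16 0 0 0 0.82; -0.01 0.17 0 0 0 0.82; 0.01 0.17 0 0 0 0.82"}}

```text
time_s: 37.0
eef_pos: [0.5898, -0.1257, 0.1978]
eef_rot: [0.0, 0.748, 0.664, 0.001]
wrist_force: [-0.3, 0.5, 0.2]
opening: 0.504
grasp_force: 0.0
```

>>> {"method": "carry_out", "body": {"plan": "0.02 0.16 0 0 0 0.82; 0.03 0.16 0 0 0 0.81; 0.05 0.16 0 0 0 0.82; 0.06 0.16 0 0 0 0.81; 0.07 0.15 0 0 0 0.82; 0 0 0 0 0 0; 0 0 0 0 0 0; 0 0 0 0 0 0"}}

```text
time_s: 37.67
eef_pos: [0.6223, -0.1255, 0.197]
eef_rot: [-0.0, 0.865, 0.501, 0.001]
wrist_force: [-0.9, 0.1, 0.5]
opening: 0.505
grasp_force: 0.0
```

Run:
```python
from h import *
here();s=snap('side','s10');w=snap('wrist','w10')
a=cv2.resize(s['pixels'][120:245,220:345,::-1],(400,400),interpolation=cv2.INTER_CUBIC);b=cv2.resize(w['pixels'][:,56:440,::-1],(400,400),interpolation=cv2.INTER_CUBIC)
cv2.imwrite('pics/m10.png',np.hstack([a,b]))
plan([(622.8,-125.3,157,-30,6),(622.8,-125.3,157,-30,2)])
```

```text
t 37.67 grasp pt [ 622.3 -125.5  215.7] yhead -29.8 open 0.5 gf 0.0 F [-0.9  0.1  0.5] q6 0.13
max [0.01 0.01 0.25] [0.   0.01 0.01]
0 0 0.24 0 0 0; 0 0 0.24 0 0 0; 0 0 0.25 0 0 0.01; 0 0 0.24 0 0 0; 0 0 0.25 0 -0.01 0.01; 0.01 0.01 0.24 0 0 0; 0 0 0 0 0 0; 0 0 0 0 0 0
```

View pics/m10.png

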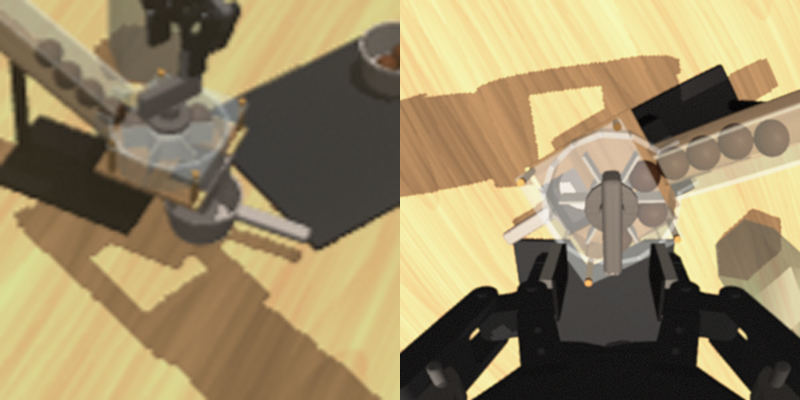

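The pan is under the spout (handle end in the same place as for the first pan) and the paddle is centred between the fingers. That was my last picture to view, so from here I check by numbers.

>>> {"method": "carry_out", "body": {"plan": "0 0 0.24 0 0 0; 0 0 0.24 0 0 0; 0 0 0.25 0 0 0; 0 0 0.24 0 0 0; 0 0 0.25 0 0 0; 0 0 0.24 0 0 0; 0 0 0 0 0 0; 0 0 0 0 0 0"}}

```text
time_s: 38.43
eef_pos: [0.6221, -0.1253, 0.1368]
eef_rot: [-0.001, 0.866, 0.5, -0.0]
wrist_force: [0.2, 0.1, -0.5]
opening: 0.498
grasp_force: 0.0
```

>>> {"method": "carry_out", "body": {"plan": "0 0 0 0 0 0; 0 0 0 0 0 0; 0 0 0 0 0 0; 0 0 0 0 0 0; 0 0 0 0 0 0; 0 0 0 0 0 0; 0 0 0 0 0 0; 0 0 0 0 0 0", "claw": 1}}

```text
time_s: 39.1
eef_pos: [0.6244, -0.1264, 0.1393]
eef_rot: [0.002, 0.866, 0.5, 0.002]
wrist_force: [5.5, -2.1, -2.1]
opening: 0.159
grasp_force: 58.6
```

>>> {"method": "carry_out", "body": {"plan": "0 0 0 0 0 0.7; 0 0 0 0 0 0.7; 0 0 0 0 0 0.7; 0 0 0 0 0 0.7; 0 0 0 0 0 0.7; 0 0 0 0 0 0.7; 0 0 0 0 0 0.7; 0 0 0 0 0 0.7"}}

```text
time_s: 39.77
eef_pos: [0.6238, -0.1257, 0.1392]
eef_rot: [0.0, 0.971, 0.24, 0.002]
wrist_force: [2.7, 0.3, 1.3]
opening: 0.162
grasp_force: 59.1
```

>>> {"method": "carry_out", "body": {"plan": "0 0 0 0 0 0.7; 0 0 0 0 0 0.7; 0 0 0 0 0 0.7; 0 0 0 0 0 0.7; 0 0 0 0 0 0.7; 0 0 0 0 0 0.7; 0 0 0 0 0 0.7; 0 0 0 0 0 0"}}

```text
time_s: 40.43
eef_pos: [0.6235, -0.1248, 0.1392]
eef_rot: [-0.001, 1.0, -0.002, 0.001]
wrist_force: [1.6, 3.2, 3.3]
opening: 0.157
grasp_force: 59.2
```

Run:
```python
from h import *
here()
```

```text
t 40.43 grasp pt [ 623.5 -124.9  157.9] yhead -90.2 open 0.16 gf 59.2 F [1.6 3.2 3.3] q6 1.19
```

>>> {"method": "carry_out", "body": {"plan": "0 0 0 0 0 0.7; 0 0 0 0 0 0.7; 0 0 0 0 0 0.7; 0 0 0 0 0 0.7; 0 0 0 0 0 0.7; 0 0 0 0 0 0.7; 0 0 0 0 0 0.7; 0 0 0 0 0 0.7"}}

```text
time_s: 41.1
eef_pos: [0.6238, -0.1239, 0.1391]
eef_rot: [-0.002, 0.961, -0.278, 0.001]
wrist_force: [2.5, 6.6, 3.2]
opening: 0.156
grasp_force: 59.4
```

>>> {"method": "carry_out", "body": {"plan": "0 0 0 0 0 0.7; 0 0 0 0 0 0.7; 0 0 0 0 0 0.7; 0 0 0 0 0 0.7; 0 0 0 0 0 0.7; 0 0 0 0 0 0.7; 0 0 0 0 0 0.7; 0 0 0 0 0 0"}}

```text
time_s: 41.77
eef_pos: [0.6244, -0.1234, 0.1392]
eef_rot: [-0.003, 0.865, -0.502, 0.001]
wrist_force: [4.3, 7.9, 2.6]
opening: 0.161
grasp_force: 59.2
```

>>> {"method": "carry_out", "body": {"plan": "0 0 0 0 0 0; 0 0 0 0 0 0; 0 0 0 0 0 0; 0 0 0 0 0 0; 0 0 0 0 0 0; 0 0 0 0 0 0; 0 0 0 0 0 0; 0 0 0 0 0 0", "claw": 0}}

```text
time_s: 42.43
eef_pos: [0.6226, -0.1256, 0.1379]
eef_rot: [-0.001, 0.865, -0.502, -0.0]
wrist_force: [-0.1, -0.6, 0.2]
opening: 0.502
grasp_force: 0.0
```

Run:
```python
from h import *
here()
plan([(623,-125,215,-150,4),(470,-127,215,-150,8),(470,-127,215,92,2)][:2])
```

```text
t 42.43 grasp pt [ 622.6 -125.6  156.6] yhead -150.3 open 0.5 gf 0.0 F [-0.1 -0.6  0.2] q6 2.24
max [0.24 0.42 0.37] [0.01 0.01 0.02]
0 0 -0.36 0 0 -0.01; 0 -0.01 -0.37 0 0 -0.01; 0 0 -0.36 -0.01 0 -0.02; -0.01 -0.01 -0.37 0 0.01 -0.01; -0.23 0.42 0 0 0 0; -0.23 0.42 0 0 0 0; -0.23 0.42 0 0 0 0; -0.24 0.42 0 0 0 0
-0.23 0.42 0 0 0 0; -0.24 0.41 0 0 0 0; -0.23 0.42 0 0 0 0; -0.24 0.41 0 0 0 0; 0 0 0 0 0 0; 0 0 0 0 0 0; 0 0 0 0 0 0; 0 0 0 0 0 0
```

>>> {"method": "carry_out", "body": {"plan": "0 0 -0.36 0 0 0; 0 0 -0.37 0 0 0; 0 0 -0.36 0 0 0; 0 0 -0.37 0 0 0; -0.23 0.42 0 0 0 0; -0.23 0.42 0 0 0 0; -0.23 0.42 0 0 0 0; -0.24 0.42 0 0 0 0"}}

```text
time_s: 43.1
eef_pos: [0.545, -0.1266, 0.1963]
eef_rot: [-0.001, 0.865, -0.502, 0.0]
wrist_force: [0.9, -0.9, -0.7]
opening: 0.505
grasp_force: 0.0
```

>>> {"method": "carry_out", "body": {"plan": "-0.23 0.42 0 0 0 0; -0.24 0.41 0 0 0 0; -0.23 0.42 0 0 0 0; -0.24 0.41 0 0 0 0; 0 0 0 0 0 -0.9; 0 0 0 0 0 -0.9; 0 0 0 0 0 -0.9; 0 0 0 0 0 -0.9"}}

```text
time_s: 43.77
eef_pos: [0.4695, -0.1269, 0.1965]
eef_rot: [-0.001, 0.941, -0.337, 0.0]
wrist_force: [-0.3, 0.5, -0.0]
opening: 0.499
grasp_force: 0.0
```

>>> {"method": "carry_out", "body": {"plan": "0 0 0 0 0 -0.9; 0 0 0 0 0 -0.9; 0 0 0 0 0 -0.9; 0 0 0 0 0 -0.9; 0 0 0 0 0 -0.9; 0 0 0 0 0 -0.9; 0 0 0 0 0 -0.9; 0 0 0 0 0 -0.9"}}

```text
time_s: 44.43
eef_pos: [0.4695, -0.1269, 0.1964]
eef_rot: [-0.001, 1.0, 0.016, 0.0]
wrist_force: [0.5, -0.1, 0.1]
opening: 0.5
grasp_force: 0.0
```

>>> {"method": "carry_out", "body": {"plan": "0 0 0 0 0 -0.9; 0 0 0 0 0 -0.9; 0 0 0 0 0 -0.9; 0 0 0 0 0 -0.9; 0 0 0 0 0 -0.9; 0 0 0 0 0 -0.9; 0 0 0 0 0 -0.9; 0 0 0 0 0 -0.9"}}

```text
time_s: 45.1
eef_pos: [0.4695, -0.1268, 0.1964]
eef_rot: [-0.0, 0.93, 0.367, 0.001]
wrist_force: [-0.7, 0.3, 0.4]
opening: 0.5
grasp_force: 0.0
```

>>> {"method": "carry_out", "body": {"plan": "0 0 0 0 0 -0.9; 0 0 0 0 0 -0.9; 0 0 0 0 0 -0.9; 0 0 0 0 0 -0.9; 0 0 0 0 0 -0.9; 0 0 0 0 0 -0.9; 0 0 0 0 0 -0.9; 0 0 0 0 0 -0.9"}}

```text
time_s: 45.77
eef_pos: [0.4695, -0.1268, 0.1964]
eef_rot: [-0.0, 0.741, 0.671, 0.001]
wrist_force: [0.2, -0.0, 0.1]
opening: 0.497
grasp_force: 0.0
```

>>> {"method": "carry_out", "body": {"plan": "0 0 0 0 0 -0.9; 0 0 0 0 0 -0.9; 0 0 0 0 0 -0.9; 0 0 0 0 0 -0.9; 0 0 0 0 0 -0.9; 0 0 0 0 0 -0.9; 0 0 0 0 0 -0.9; 0 0 0 0 0 -0.9"}}

```text
time_s: 46.43
eef_pos: [0.4695, -0.1269, 0.1964]
eef_rot: [0.0, 0.457, 0.889, 0.001]
wrist_force: [1.2, -0.4, 0.5]
opening: 0.507
grasp_force: 0.0
```

>>> {"method": "carry_out", "body": {"plan": "0 0 0 0 0 -0.9; 0 0 0 0 0 -0.9; 0 0 0 0 0 -0.9; 0 0 0 0 0 -0.9; 0 0 0 0 0 -0.9; 0 0 0 0 0 -0.9; 0 0 0 0 0 -0.9; 0 0 0 0 0 -0.9"}}

```text
time_s: 47.1
eef_pos: [0.4695, -0.1269, 0.1964]
eef_rot: [0.0, 0.114, 0.993, 0.001]
wrist_force: [0.4, -0.4, 0.6]
opening: 0.504
grasp_force: 0.0
```

>>> {"method": "carry_out", "body": {"plan": "0 0 0 0 0 -0.9; 0 0 0 0 0 -0.9; 0 0 0 0 0 -0.9; 0 0 0 0 0 0; 0 0 0 0 0 0; 0 0 0 0 0 0; 0 0 0 0 0 0; 0 0 0 0 0 0"}}

```text
time_s: 47.77
eef_pos: [0.4695, -0.1268, 0.1963]
eef_rot: [0.0, -0.018, 1.0, 0.001]
wrist_force: [-0.0, -0.3, -0.0]
opening: 0.499
grasp_force: 0.0
```

Run:
```python
from h import *
here();s=snap('side','s11');t=snap('top','t11');c=snap('wrist','w11')
w5=np.load('pics/w5.npz')
# brown nuts: reddish dark pixels
def brown(im,x0,y0,x1,y1):
    p=im[y0:y1,x0:x1].astype(int); m=((p[...,0]>50)&(p[...,0]<150)&(p[...,0]>1.6*p[...,1])&(p[...,0]>2*p[...,2])).astype(np.uint8)
    n,l,st,ce=cv2.connectedComponentsWithStats(m); return [(int(a[4]),np.round(c+[x0,y0],1).tolist()) for a,c in zip(st[1:],ce[1:]) if a[4]>8]
for f,b in(('s5',(255,170,310,200)),('s11',(255,170,310,200)),('t5',(290,190,330,230)),('t11',(290,190,330,230)),('s11',(300,110,380,170)),('t11',(360,180,430,280)),('w5',(150,200,350,330)),('w11',(150,200,350,330))):
    print(f,b,brown(np.load(f'pics/{f}.npz')['pixels'],*b))
```

```text
t 47.77 grasp pt [ 469.5 -126.8  215. ] yhead 92.0 open 0.5 gf 0.0 F [-0.  -0.3 -0. ] q6 -2.12
s5 (255, 170, 310, 200) []
s11 (255, 170, 310, 200) []
t5 (290, 190, 330, 230) []
t11 (290, 190, 330, 230) []
s11 (300, 110, 380, 170) []
t11 (360, 180, 430, 280) []
w5 (150, 200, 350, 330) [(214, [240.9, 254.4]), (161, [267.1, 258.3])]
w11 (150, 200, 350, 330) [(252, [257.2, 255.1])]
```

Run:
```python
from h import *
for f in('w5','w11'):
    p=np.load(f'pics/{f}.npz')['pixels'][232:284:2,222:292].astype(int)
    r=p[...,0]/(p[...,2]+1);print(f)
    for row,q in zip(r,p): print(''.join('#' if a>2.0 and b.sum()<330 else('+' if a>1.45 and b.sum()<360 else('.' if b.sum()>300 else ' ')) for a,b in zip(row,q)))
print([np.load(f'pics/{f}.npz')['pixels'][172:196:4,265:305:4].tolist()[3] for f in('s5','s11')])
```

```text
w5
.......................++..............+++............................
...................+++    ............     +++........................
................++        ............         ++.....................
..............++          ............           ++...................
............++            ............             +..................
..........+++   .............................       ++................
.........++  ......... ..........................    ++...............
........+........ ++###+  ..........................   ++.............
............. ++##########+ ..............     ........ ++............
........... ###############+ .........   +######+   .....+............
......... +#################  ....... +############++   ..............
........ +##################+ .....  ################+   .............
.......   +################# ...... +#################+   ............
.....     +################+ ...... ##################+     ..........
....        +############+ ........ +#################+     ..........
...          ++#######++ .......
[... 2205 characters left out ...]
                                   +..
..                                                                 ++.
+++++++++++++    ..                                                ++.
..+++++++++++++.........................................            ++
...................... .......................................... ++++
.................                                    ........++  +....
[[[51, 45, 31], [144, 113, 77], [85, 78, 70], [104, 88, 69], [122, 96, 66], [65, 56, 46], [70, 48, 31], [81, 74, 69], [181, 167, 119], [217, 198, 132]], [[51, 44, 31], [143, 112, 76], [84, 78, 69], [92, 74, 54], [120, 94, 64], [87, 80, 73], [166, 154, 144], [84, 77, 70], [153, 142, 109], [215, 195, 131]]]
```

Two touching nuts are in the second pan. Next I re-grasp it.

Run:
```python
from h import *
plan([(490,-127.5,100,92,5),(504.5,-128,31,92,5),(504.5,-128,31,92,6)])
```

```text
max [0.11 0.01 0.58] [0.01 0.01 0.01]
-0.1 -0.01 0.57 0 0 0; -0.1 -0.01 0.58 0 0 0; -0.1 -0.01 0.57 0 0 0; -0.1 0 0.58 0.01 0 0; -0.11 -0.01 0.57 0 0.01 0.01; -0.07 0 0.35 0 0 0; -0.07 -0.01 0.34 0 0 0; -0.07 0 0.35 0 0 0
-0.08 -0.01 0.34 0 0 0; -0.07 0 0.35 0 0 0; 0 0 0 0 0 0; 0 0 0 0 0 0; 0 0 0 0 0 0; 0 0 0 0 0 0; 0 0 0 0 0 0; 0 0 0 0 0 0
```

>>> {"method": "carry_out", "body": {"plan": "-0.1 -0.01 0.57 0 0 0; -0.1 -0.01 0.58 0 0 0; -0.1 -0.01 0.57 0 0 0; -0.1 0 0.58 0 0 0; -0.11 -0.01 0.57 0 0 0; -0.07 0 0.35 0 0 0; -0.07 -0.01 0.34 0 0 0; -0.07 0 0.35 0 0 0"}}

```text
time_s: 48.58
eef_pos: [0.4985, -0.1275, 0.0389]
eef_rot: [0.0, -0.018, 1.0, 0.001]
wrist_force: [-0.8, 0.1, 0.8]
opening: 0.501
grasp_force: 0.0
```

>>> {"method": "carry_out", "body": {"plan": "-0.08 -0.01 0.34 0 0 0; -0.07 0 0.35 0 0 0; 0 0 0 0 0 0; 0 0 0 0 0 0; 0 0 0 0 0 0; 0 0 0 0 0 0; 0 0 0 0 0 0; 0 0 0 0 0 0"}}

```text
time_s: 49.25
eef_pos: [0.505, -0.128, 0.0131]
eef_rot: [0.001, -0.018, 1.0, 0.0]
wrist_force: [-1.1, -0.0, -0.1]
opening: 0.502
grasp_force: 0.0
```

>>> {"method": "carry_out", "body": {"plan": "0 0 0 0 0 0; 0 0 0 0 0 0; 0 0 0 0 0 0; 0 0 0 0 0 0; 0 0 0 0 0 0; 0 0 0 0 0 0; 0 0 0 0 0 0; 0 0 0 0 0 0", "claw": 1}}

```text
time_s: 49.92
eef_pos: [0.5046, -0.1278, 0.0124]
eef_rot: [0.0, -0.018, 1.0, 0.001]
wrist_force: [-0.6, 0.3, 2.3]
opening: 0.169
grasp_force: 58.4
```

Run:
```python
from h import *
here();g=(465.2,-267.3)
plan([(504.5,-128.5,38,92,3),(415,-130,38,92,11),(415,-130,55,92,4),(*g,55,60,20),(*g,55,60,2)])
```

```text
t 49.92 grasp pt [ 504.6 -127.8   31.1] yhead 92.1 open 0.17 gf 58.4 F [-0.6  0.3  2.3] q6 -2.09
max [0.21 0.17 0.11] [0.01 0.01 0.28]
0 -0.01 -0.06 0 0 0; 0 0 -0.06 0.01 0 0.01; 0 -0.01 -0.05 0 0.01 0; 0.2 0 0 0 0 0; 0.2 0 0 0 0 0; 0.2 0 0 0 0 0; 0.2 0.01 0 0 0 0; 0.21 0 0 0 0 0
0.2 0.01 0 0 0 0; 0.21 0 0 0 0 0; 0.2 0.01 0 0 0 0; 0.21 0 0 0 0 0; 0.2 0.01 0 0 0 0; 0.21 0 0 0 0 0; 0 0 -0.11 0 0 0; 0 0 -0.11 0 0 0
0 0 -0.1 0 0 0; 0 0 -0.11 0 0 0; -0.06 -0.17 0 0 0 0.28; -0.06 -0.17 0 0 0 0.28; -0.07 -0.17 0 0 0 0.28; -0.07 -0.17 0 0 0 0.28; -0.08 -0.17 0 0 0 0.28; -0.08 -0.16 0 0 0 0.28
-0.08 -0.16 0 0 0 0.28; -0.09 -0.16 0 0 0 0.28; -0.09 -0.16 0 0 0 0.28; -0.1 -0.15 0 0 0 0.28; -0.1 -0.15 0 0 0 0.28; -0.11 -0.15 0 0 0 0.28; -0.11 -0.15 0 0 0 0.28; -0.11 -0.14 0 0 0 0.28
-0.12 -0.14 0 0 0 0.28; -0.12 -0.14 0 0 0 0.28; -0.13 -0.13 0 0 0 0.28; -0.13 -0.13 0 0 0 0.28; -0.13 -0.12 0 0 0 0.27; -0.14 -0.12 0 0 0 0.28; 0 0 0 0 0 0; 0 0 0 0 0 0
```

>>> {"method": "carry_out", "body": {"plan": "0 0 -0.06 0 0 0; 0 0 -0.06 0 0 0; 0 0 -0.05 0 0 0; 0.2 0 0 0 0 0; 0.2 0 0 0 0 0; 0.2 0 0 0 0 0; 0.2 0 0 0 0 0; 0.21 0 0 0 0 0"}}

```text
time_s: 50.58
eef_pos: [0.4629, -0.1291, 0.0189]
eef_rot: [0.0, -0.018, 1.0, 0.001]
wrist_force: [-0.4, -0.4, -2.4]
opening: 0.173
grasp_force: 58.4
```

>>> {"method": "carry_out", "body": {"plan": "0.2 0 0 0 0 0; 0.21 0 0 0 0 0; 0.2 0 0 0 0 0; 0.21 0 0 0 0 0; 0.2 0 0 0 0 0; 0.21 0 0 0 0 0; 0 0 -0.11 0 0 0; 0 0 -0.11 0 0 0"}}

```text
time_s: 51.25
eef_pos: [0.414, -0.1308, 0.0279]
eef_rot: [-0.0, -0.018, 1.0, 0.001]
wrist_force: [0.2, -0.5, -1.5]
opening: 0.174
grasp_force: 59.8
```

>>> {"method": "carry_out", "body": {"plan": "0 0 -0.1 0 0 0; 0 0 -0.11 0 0 0; -0.06 -0.17 0 0 0 0.28; -0.06 -0.17 0 0 0 0.28; -0.07 -0.17 0 0 0 0.28; -0.07 -0.17 0 0 0 0.28; -0.08 -0.17 0 0 0 0.28; -0.08 -0.16 0 0 0 0.28"}}

```text
time_s: 51.92
eef_pos: [0.4306, -0.1729, 0.0359]
eef_rot: [0.0, 0.067, 0.998, 0.001]
wrist_force: [0.5, -0.5, -1.2]
opening: 0.176
grasp_force: 59.9
```

>>> {"method": "carry_out", "body": {"plan": "-0.08 -0.16 0 0 0 0.28; -0.09 -0.16 0 0 0 0.28; -0.09 -0.16 0 0 0 0.28; -0.1 -0.15 0 0 0 0.28; -0.1 -0.15 0 0 0 0.28; -0.11 -0.15 0 0 0 0.28; -0.11 -0.15 0 0 0 0.28; -0.11 -0.14 0 0 0 0.28"}}

```text
time_s: 52.58
eef_pos: [0.4504, -0.2276, 0.0361]
eef_rot: [0.0, 0.178, 0.984, 0.001]
wrist_force: [-0.3, -0.3, -1.4]
opening: 0.172
grasp_force: 59.9
```

>>> {"method": "carry_out", "body": {"plan": "-0.12 -0.14 0 0 0 0.28; -0.12 -0.14 0 0 0 0.28; -0.13 -0.13 0 0 0 0.28; -0.13 -0.13 0 0 0 0.28; -0.13 -0.12 0 0 0 0.27; -0.14 -0.12 0 0 0 0.28; 0 0 0 0 0 0; 0 0 0 0 0 0"}}

```text
time_s: 53.25
eef_pos: [0.4654, -0.2684, 0.036]
eef_rot: [0.0, 0.259, 0.966, 0.001]
wrist_force: [0.2, 0.4, -1.9]
opening: 0.176
grasp_force: 59.9
```

```bash
cat >> h.py <<'E'
def asc(c,x0,y0,x1,y1,st=2):
    p=c['pixels'][y0:y1:st,x0:x1].astype(int);r=p[...,0]/(p[...,2]+1.)
    for row,q in zip(r,p): print(''.join('#' if a>1.9 and b.sum()<330 else('o' if a>1.55 else(' ' if b.sum()<220 else '.')) for a,b in zip(row,q)))
E
python3 - <<'E'
from h import *
here();g=(465.2,-267.3)
plan([(*g,39,60,5)])
t=snap('top','t12');asc(t,310,185,425,290)
E
```

```text
t 53.25 grasp pt [ 465.4 -268.4   54.7] yhead 60.0 open 0.18 gf 59.9 F [ 0.2  0.4 -1.9] q6 -1.79
max [0.01 0.01 0.08] [0.01 0.   0.  ]
0 0 0.08 0 0 0; 0 0.01 0.08 0 0 0; 0.01 0 0.08 0 0 0; 0 0.01 0.08 0.01 0 0; 0.01 0 0.07 0 0 0; 0 0 0 0 0 0; 0 0 0 0 0 0; 0 0 0 0 0 0
......................ooooooooooooooooooooooooooooooooooooooooooooooooooooooooooooooooooooooooooooooooooooooooooooo
.......................oooooooooooooooooooooooooooooooooooooooooooooooooooooooooooooooooooooooooooooooooooooooooooo
.......................oooooooooooooooooooooooooooooooooooooooooooooooooooooooooooooooooooooooooooooooooooooooooooo
.......................ooooooooo......ooooooooooooooooooooooooooooooooooooooooooooooooooooooooooooooooooooooooooooo
.......................oooooooo..........oooooooooooooooooooooooooooooooooooooooooooooooooooooooooooooooooooooooooo
.......................ooooooo...............oooooooooooooooooooooooooooooooooooooooooooooooooooooooooooooooooooooo
.......................oooooo...................ooooooooooooooooooooooooooooooooooooooooooooooooooooooooooooooooooo
....................
[... 4615 characters left out ...]
  ..
ooooooooooooooooooooooooooooooooooooo.                ...........ooooo.....  ....ooooooo.                       ...
oooooooooooooooooooooooooooooooooooo.               ..............oooooooo......oooooooo.                       ...
ooooooooooooooooooooooooooooooooooo.               ..................oooooooo.ooooooooo.                       ....
oooooooooooooooooooooooooooooooooo.              .......................oooooooooooooo.                       .....
ooooooooooooooooooooooooooooooooo.             ...........................oooooooooooo                       ......
oooooooooooooooooooooooooooooooo.             ..............................ooooooooo                        ......
```

>>> {"method": "carry_out", "body": {"plan": "0 0 0.08 0 0 0; 0 0 0.08 0 0 0; 0 0 0.08 0 0 0; 0 0 0.08 0 0 0; 0 0 0.07 0 0 0; 0 0 0 0 0 0; 0 0 0 0 0 0; 0 0 0 0 0 0"}}

```text
time_s: 53.97
eef_pos: [0.4652, -0.2677, 0.0206]
eef_rot: [-0.0, 0.258, 0.966, 0.001]
wrist_force: [-2.6, 3.0, 2.9]
opening: 0.175
grasp_force: 60.4
```

>>> {"method": "carry_out", "body": {"plan": "0 0 0 0 0 0; 0 0 0 0 0 0; 0 0 0 0 0 0; 0 0 0 0 0 0; 0 0 0 0 0 0; 0 0 0 0 0 0; 0 0 0 0 0 0; 0 0 0 0 0 0", "claw": 0}}

```text
time_s: 54.63
eef_pos: [0.4653, -0.268, 0.0205]
eef_rot: [0.0, 0.258, 0.966, 0.001]
wrist_force: [0.5, -0.3, 0.8]
opening: 0.5
grasp_force: 0.0
```

Run:
```python
from h import *
here();g=(465.2,-267.3)
plan([(*g,110,60,5),(370,0,190,94.9,14),(345,405,200,94.9,19),(345,405,200,94.9,2)])
```

```text
t 54.63 grasp pt [ 465.3 -268.    39.2] yhead 60.0 open 0.5 gf 0.0 F [ 0.5 -0.3  0.8] q6 -1.79
max [0.39 0.54 0.36] [0.01 0.   0.44]
0 0 -0.35 0 0 0; 0 0 -0.36 0 0 0; 0 0.01 -0.35 0 0 0; 0.01 0 -0.36 0.01 0 0; 0 0.01 -0.35 0 0 0.01; 0.39 0.33 -0.14 0 0 -0.44; 0.37 0.34 -0.14 0 0 -0.43; 0.36 0.36 -0.14 0 0 -0.44
0.34 0.38 -0.14 0 0 -0.43; 0.32 0.39 -0.14 0 0 -0.44; 0.31 0.4 -0.14 0 0 -0.43; 0.29 0.42 -0.14 0 0 -0.44; 0.27 0.43 -0.15 0 0 -0.43; 0.25 0.44 -0.14 0 0 -0.44; 0.23 0.45 -0.15 0 0 -0.43; 0.21 0.46 -0.14 0 0 -0.44
0.19 0.47 -0.15 0 0 -0.43; 0.17 0.47 -0.14 0 0 -0.44; 0.15 0.49 -0.15 0 0 -0.43; -0.01 0.53 -0.01 0 0 0; -0.01 0.53 -0.01 0 0 0; -0.01 0.53 -0.01 0 0 0; -0.01 0.53 -0.01 0 0 0; -0.01 0.53 -0.01 0 0 0
-0.01 0.53 -0.01 0 0 0; -0.01 0.54 -0.01 0 0 0; -0.01 0.53 -0.01 0 0 0; -0.01 0.54 -0.02 0 0 0; -0.02 0.53 -0.01 0 0 0; -0.01 0.54 -0.02 0 0 0; -0.02 0.53 -0.01 0 0 0; -0.01 0.54 -0.02 0 0 0
-0.02 0.53 -0.01 0 0 0; -0.01 0.54 -0.02 0 0 0; -0.02 0.53 -0.01 0 0 0; -0.01 0.54 -0.02 0 0 0; -0.02 0.53 -0.01 0 0 0; -0.01 0.54 -0.02 0 0 0; 0 0 0 0 0 0; 0 0 0 0 0 0
```

Run:
```python
from h import *
g=(465.2,-267.3)
plan([(*g,110,60,5),(400,0,190,94.9,14),(434,412.5,165,94.9,19),(434,412.5,165,94.9,2)])
```

```text
max [0.34 0.54 0.36] [0.01 0.   0.44]
0 0 -0.35 0 0 0; 0 0 -0.36 0 0 0; 0 0.01 -0.35 0 0 0; 0.01 0 -0.36 0.01 0 0; 0 0.01 -0.35 0 0 0.01; 0.34 0.35 -0.14 0 0 -0.44; 0.32 0.37 -0.14 0 0 -0.43; 0.31 0.38 -0.14 0 0 -0.44
0.29 0.4 -0.14 0 0 -0.43; 0.27 0.41 -0.14 0 0 -0.44; 0.26 0.42 -0.14 0 0 -0.43; 0.24 0.43 -0.14 0 0 -0.44; 0.22 0.44 -0.15 0 0 -0.43; 0.2 0.45 -0.14 0 0 -0.44; 0.18 0.46 -0.15 0 0 -0.43; 0.16 0.46 -0.14 0 0 -0.44
0.13 0.47 -0.15 0 0 -0.43; 0.11 0.48 -0.14 0 0 -0.44; 0.1 0.48 -0.15 0 0 -0.43; -0.09 0.54 0.03 0 0 0; -0.09 0.54 0.03 0 0 0; -0.09 0.54 0.03 0 0 0; -0.09 0.54 0.03 0 0 0; -0.09 0.54 0.03 0 0 0
-0.09 0.54 0.03 0 0 0; -0.09 0.54 0.03 0 0 0; -0.09 0.54 0.03 0 0 0; -0.09 0.54 0.04 0 0 0; -0.09 0.53 0.03 0 0 0; -0.09 0.54 0.04 0 0 0; -0.09 0.53 0.03 0 0 0; -0.09 0.54 0.04 0 0 0
-0.09 0.53 0.03 0 0 0; -0.09 0.54 0.04 0 0 0; -0.09 0.53 0.03 0 0 0; -0.1 0.54 0.04 0 0 0; -0.09 0.53 0.03 0 0 0; -0.1 0.54 0.04 0 0 0; 0 0 0 0 0 0; 0 0 0 0 0 0
```

>>> {"method": "carry_out", "body": {"plan": "0 0 -0.35 0 0 0; 0 0 -0.36 0 0 0; 0 0 -0.35 0 0 0; 0 0 -0.36 0 0 0; 0 0 -0.35 0 0 0; 0.34 0.35 -0.14 0 0 -0.44; 0.32 0.37 -0.14 0 0 -0.43; 0.31 0.38 -0.14 0 0 -0.44"}}

```text
time_s: 55.3
eef_pos: [0.4509, -0.2107, 0.1086]
eef_rot: [0.0, 0.194, 0.981, 0.001]
wrist_force: [1.4, -0.8, 0.2]
opening: 0.5
grasp_force: 0.0
```

>>> {"method": "carry_out", "body": {"plan": "0.29 0.4 -0.14 0 0 -0.43; 0.27 0.41 -0.14 0 0 -0.44; 0.26 0.42 -0.14 0 0 -0.43; 0.24 0.43 -0.14 0 0 -0.44; 0.22 0.44 -0.15 0 0 -0.43; 0.2 0.45 -0.14 0 0 -0.44; 0.18 0.46 -0.15 0 0 -0.43; 0.16 0.46 -0.14 0 0 -0.44"}}

```text
time_s: 55.97
eef_pos: [0.4128, -0.0575, 0.1543]
eef_rot: [0.001, 0.021, 1.0, 0.001]
wrist_force: [-0.1, 0.6, -0.1]
opening: 0.501
grasp_force: 0.0
```

>>> {"method": "carry_out", "body": {"plan": "0.13 0.47 -0.15 0 0 -0.43; 0.11 0.48 -0.14 0 0 -0.44; 0.1 0.48 -0.15 0 0 -0.43; -0.09 0.54 0.03 0 0 0; -0.09 0.54 0.03 0 0 0; -0.09 0.54 0.03 0 0 0; -0.09 0.54 0.03 0 0 0; -0.09 0.54 0.03 0 0 0"}}

```text
time_s: 56.63
eef_pos: [0.4082, 0.1091, 0.1658]
eef_rot: [0.001, -0.043, 0.999, 0.001]
wrist_force: [0.3, 0.3, -0.4]
opening: 0.501
grasp_force: 0.0
```

>>> {"method": "carry_out", "body": {"plan": "-0.09 0.54 0.03 0 0 0; -0.09 0.54 0.03 0 0 0; -0.09 0.54 0.03 0 0 0; -0.09 0.54 0.04 0 0 0; -0.09 0.53 0.03 0 0 0; -0.09 0.54 0.04 0 0 0; -0.09 0.53 0.03 0 0 0; -0.09 0.54 0.04 0 0 0"}}

```text
time_s: 57.3
eef_pos: [0.422, 0.283, 0.1551]
eef_rot: [0.0, -0.043, 0.999, 0.001]
wrist_force: [0.3, 0.2, -1.0]
opening: 0.495
grasp_force: 0.0
```

>>> {"method": "carry_out", "body": {"plan": "-0.09 0.53 0.03 0 0 0; -0.09 0.54 0.04 0 0 0; -0.09 0.53 0.03 0 0 0; -0.1 0.54 0.04 0 0 0; -0.09 0.53 0.03 0 0 0; -0.1 0.54 0.04 0 0 0; 0 0 0 0 0 0; 0 0 0 0 0 0"}}

```text
time_s: 57.97
eef_pos: [0.4329, 0.4122, 0.1464]
eef_rot: [0.0, -0.044, 0.999, 0.0]
wrist_force: [0.7, -0.4, -0.0]
opening: 0.498
grasp_force: 0.0
```

Run:
```python
from h import *
here();c=snap('wrist','w13');t=snap('top','t13')
def rel(x):  # expected pixel of a world point in the fisheye
    p=np.array(c['R'])@np.array(x)+c['t'];r=np.hypot(p[0],p[1]);th=np.arctan2(r,p[2]);return np.round(np.array([c['mtx'][0,2],c['mtx'][1,2]])+297.32*th*p[:2]/r,1)
for e in((-30,),(0,),(30,)):
    print('exp bar top',e,rel([.434+e[0]*.9963e-3,.4125+e[0]*.085e-3,.104]))
g=c['pixels'].astype(int);s=g.sum(2);sat=g.max(2)-g.min(2)
for y in range(150,310,4): print(y,''.join(' ' if s[y,x]<170 else('#' if sat[y,x]<32 else '.') for x in range(190,320)))
asc(t,330,185,425,285,3)
```

```text
t 57.97 grasp pt [432.9 412.2 165.1] yhead 95.0 open 0.5 gf 0.0 F [ 0.7 -0.4 -0. ] q6 -1.1
exp bar top (-30,) [256.3 174.1]
exp bar top (0,) [256.1 216.9]
exp bar top (30,) [255.9 254.9]
150 ..................................................................................................................................
154 ...................    ........................................................................................................   
158 ....................   ........................................................................................................ . 
162 ....................   ..............................                          ................................................  .
166 ....................   .........................                                   ...........................................    
170 .....................   .....................                                         ........................................... 
174 .....................   ...................                                             ...........
[... 7050 characters left out ...]
.ooooooooooooooooooooooooooo
ooooooooooooooooooooooooooo...................  ..........   .  ...oooooooooooooooooooooooooooo
oooooooooooooooooooooooooooooooo.........................   .....oooooooooooooooooooooooooooooo
ooooooooooooooooooooooooooooooooooooo................   .  . ...ooooooooooooooooooooooooooooooo
ooooooooooooooooooooooooooooooooooooooooooo............... ...ooooooooooooooooooooooooooooooooo
oooooooooooooooooooooooooooooooooooooooooooooooo.............oooooooooooooooooooooooooooooooooo
oooooooooooooooooooooooooooooooooooooooooooooooooooooo.....oooooooooooooooooooooooooooooooooooo
ooooooooooooooooooooooooooooooooooooooooooooooooooooooooooooooooooooooooooooooooooooooooooooooo
```

>>> {"method": "carry_out", "body": {"plan": "-0.03 0 0.28 0 0 0; -0.02 0 0.28 0 0 0; 0 0 0.28 0 0 0; 0 0 0.28 0 0 0; 0 0 0.28 0 0 0; 0 0 0.28 0 0 0; 0 0 0 0 0 0; 0 0 0 0 0 0"}}

```text
time_s: 58.73
eef_pos: [0.4348, 0.4116, 0.0785]
eef_rot: [-0.001, -0.043, 0.999, 0.0]
wrist_force: [-0.2, 0.7, 0.1]
opening: 0.497
grasp_force: 0.0
```

>>> {"method": "carry_out", "body": {"plan": "0 0 0 0 0 0; 0 0 0 0 0 0; 0 0 0 0 0 0; 0 0 0 0 0 0; 0 0 0 0 0 0; 0 0 0 0 0 0; 0 0 0 0 0 0; 0 0 0 0 0 0", "claw": 1}}

```text
time_s: 59.4
eef_pos: [0.4361, 0.4124, 0.0807]
eef_rot: [0.001, -0.043, 0.999, 0.001]
wrist_force: [-0.7, -0.6, 5.1]
opening: 0.112
grasp_force: 59.0
```

Run:
```python
from h import *
here();B=np.array([495.5,-302]);g=B+np.array([.867,-.498])*-35+np.array([.498,.867])*97;print(g)
plan([(434,412,162,95,8),(415,300,162,95,8),(400,-60,162,90,20),(*g,162,60,12),(*g,162,60,8)][:4]+[(*g,120,60,6),(*g,120,60,2)])
```

```text
t 59.4 grasp pt [436.  412.4  99.4] yhead 94.9 open 0.11 gf 59.0 F [-0.7 -0.6  5.1] q6 -1.1
[ 513.461 -200.471]
max [0.35 0.45 0.2 ] [0.01 0.01 0.44]
0.01 0 -0.2 0 0 0; 0.01 0 -0.2 0 0 0; 0 0 -0.19 0 0 0; 0.01 0 -0.2 0 0 0; 0 0 -0.19 0.01 0.01 0; 0.01 0 -0.2 0 0 0; 0 0 -0.19 0.01 0.01 -0.01; 0.01 0 -0.2 0 0 0
0.09 -0.34 0 0 0 0; 0.09 -0.34 0 0 0 0; 0.09 -0.35 0 0 0 0; 0.09 -0.34 0 0 0 0; 0.09 -0.35 0 0 0 0; 0.09 -0.34 0 0 0 0; 0.09 -0.35 0 0 0 0; 0.09 -0.34 0 0 0 0
0.06 -0.45 0 0 0 0.04; 0.06 -0.45 0 0 0 0.04; 0.05 -0.45 0 0 0 0.04; 0.05 -0.45 0 0 0 0.04; 0.05 -0.45 0 0 0 0.04; 0.05 -0.45 0 0 0 0.04; 0.05 -0.45 0 0 0 0.05; 0.04 -0.45 0 0 0 0.04
0.04 -0.45 0 0 0 0.05; 0.04 -0.45 0 0 0 0.04; 0.04 -0.45 0 0 0 0.05; 0.04 -0.45 0 0 0 0.04; 0.03 -0.45 0 0 0 0.05; 0.03 -0.45 0 0 0 0.04; 0.03 -0.44 0 0 0 0.05; 0.03 -0.45 0 0 0 0.04
0.03 -0.45 0 0 0 0.05; 0.03 -0.44 0 0 0 0.04; 0.02 -0.45 0 0 0 0.05; 0.02 -0.44 0 0 0 0.04; -0.24 -0.29 0 0 0 0.44; -0.25 -0.28 0 0 0 0.44; -0.26 -0.27 0 0 0 0.44; -0.27 -0.26 0 0 0 0.44
-0.28 -0.25 0 0 0 0.43; -0.29 -0.23 0 0 0 0.44; -0.31 -0.22 0 0 0 0.43; -0.31 -0.21 0 0 0 0.44; -0.32 -0.2 0 0 0 0.43; -0.33 -0.18 0 0 0 0.44; -0.34 -0.16 0 0 0 0.43; -0.35 -0.16 0 0 0 0.44
0 0 0.18 0 0 0; 0 0 0.17 0 0 0; 0 0 0.18 0 0 0; 0 0 0.17 0 0 0; 0 0 0.18 0 0 0; 0 0 0.17 0 0 0; 0 0 0 0 0 0; 0 0 0 0 0 0
```

>>> {"method": "carry_out", "body": {"plan": "0 0 -0.2 0 0 0; 0 0 -0.2 0 0 0; 0 0 -0.2 0 0 0; 0 0 -0.2 0 0 0; 0 0 -0.19 0 0 0; 0 0 -0.2 0 0 0; 0 0 -0.19 0 0 0; 0 0 -0.2 0 0 0"}}

```text
time_s: 60.07
eef_pos: [0.4353, 0.4119, 0.1437]
eef_rot: [0.0, -0.043, 0.999, 0.001]
wrist_force: [-0.0, 0.5, -1.8]
opening: 0.119
grasp_force: 58.6
```

>>> {"method": "carry_out", "body": {"plan": "0.09 -0.34 0 0 0 0; 0.09 -0.34 0 0 0 0; 0.09 -0.35 0 0 0 0; 0.09 -0.34 0 0 0 0; 0.09 -0.35 0 0 0 0; 0.09 -0.34 0 0 0 0; 0.09 -0.35 0 0 0 0; 0.09 -0.34 0 0 0 0"}}

```text
time_s: 60.73
eef_pos: [0.416, 0.2991, 0.1432]
eef_rot: [0.001, -0.043, 0.999, 0.001]
wrist_force: [-1.0, 0.3, -0.8]
opening: 0.116
grasp_force: 58.5
```

>>> {"method": "carry_out", "body": {"plan": "0.06 -0.45 0.05 0 0 0.04; 0.06 -0.45 0.05 0 0 0.04; 0.05 -0.45 0.05 0 0 0.04; 0.05 -0.45 0.05 0 0 0.04; 0.05 -0.45 0.05 0 0 0.04; 0.05 -0.45 0.05 0 0 0.04; 0.05 -0.45 0.05 0 0 0.05; 0.04 -0.45 0.05 0 0 0.04"}}

```text
time_s: 61.4
eef_pos: [0.4101, 0.1542, 0.127]
eef_rot: [0.001, -0.027, 1.0, 0.001]
wrist_force: [-0.1, 0.1, -0.6]
opening: 0.113
grasp_force: 58.5
```

>>> {"method": "carry_out", "body": {"plan": "0.04 -0.45 0.05 0 0 0.05; 0.04 -0.45 0.05 0 0 0.04; 0.04 -0.45 0.05 0 0 0.05; 0.04 -0.45 0.05 0 0 0.04; 0.03 -0.45 0.05 0 0 0.05; 0.03 -0.45 0.05 0 0 0.04; 0.03 -0.44 0.05 0 0 0.05; 0.03 -0.45 0.05 0 0 0.04"}}

```text
time_s: 62.07
eef_pos: [0.4045, 0.0102, 0.1109]
eef_rot: [0.001, -0.009, 1.0, 0.0]
wrist_force: [0.3, -0.4, -1.3]
opening: 0.12
grasp_force: 58.5
```

>>> {"method": "carry_out", "body": {"plan": "0.03 -0.45 0.05 0 0 0.05; 0.03 -0.44 0.05 0 0 0.04; 0.02 -0.45 0.05 0 0 0.05; 0.02 -0.44 0.05 0 0 0.04; -0.24 -0.29 0 0 0 0.44; -0.25 -0.28 0 0 0 0.44; -0.26 -0.27 0 0 0 0.44; -0.27 -0.26 0 0 0 0.44"}}

```text
time_s: 62.73
eef_pos: [0.4395, -0.1076, 0.1028]
eef_rot: [0.001, 0.09, 0.996, 0.001]
wrist_force: [0.9, 0.1, -1.1]
opening: 0.122
grasp_force: 58.6
```

>>> {"method": "carry_out", "body": {"plan": "-0.28 -0.25 0 0 0 0.43; -0.29 -0.23 0 0 0 0.44; -0.31 -0.22 0 0 0 0.43; -0.31 -0.21 0 0 0 0.44; -0.32 -0.2 0 0 0 0.43; -0.33 -0.18 0 0 0 0.44; -0.34 -0.16 0 0 0 0.43; -0.35 -0.16 0 0 0 0.44"}}

```text
time_s: 63.4
eef_pos: [0.5147, -0.2015, 0.1026]
eef_rot: [0.0, 0.26, 0.965, 0.001]
wrist_force: [0.3, -0.3, -1.9]
opening: 0.115
grasp_force: 58.7
```

>>> {"method": "carry_out", "body": {"plan": "0 0 0 0 0 0; 0 0 0 0 0 0; 0 0 0 0 0 0; 0 0 0 0 0 0; 0 0 0 0 0 0; 0 0 0 0 0 0; 0 0 0 0 0 0; 0 0 0 0 0 0"}}

```text
time_s: 64.07
eef_pos: [0.5141, -0.2007, 0.1023]
eef_rot: [0.0, 0.259, 0.966, 0.001]
wrist_force: [1.1, -1.0, -0.8]
opening: 0.116
grasp_force: 58.6
```

Run:
```python
from h import *
here();t=snap('top','t14');s=snap('side','s14');g=(513.4,-200.5)
plan([(*g,101.4,60,6),(*g,101.4,60,2)])
X=np.array([.5134,-.2005,.03]);print('exp cup px',w2px(s,X),'bottom/top',w2px(s,[.5134,-.2005,.018]),w2px(s,[.5134,-.2005,.12]))
asc(s,270,130,350,215,2)
```

```text
t 64.07 grasp pt [ 514.1 -200.7  121. ] yhead 60.0 open 0.12 gf 58.6 F [ 1.1 -1.  -0.8] q6 -1.64
max [0.01 0.   0.09] [0.01 0.   0.01]
0 0 0.08 0 0 0; 0 0 0.08 0 0 0; 0 0 0.08 0 0 0; 0.01 0 0.08 0 0 0; 0 0 0.08 0.01 0 0; 0.01 0 0.09 0 0 -0.01; 0 0 0 0 0 0; 0 0 0 0 0 0
exp cup px [315.65694896 174.40788511] bottom/top [315.2530377  177.01725137] [318.8754246 153.6157391]
..............ooooooooooooooo.ooooooooooo                        ..     ........
..............ooooooooooooo..ooooooooooo                               .........
..............oooooooooooooooooooooooooo                             .....####o.
..............oooooooooo..ooooooooooooo.                            .....######o
.............ooooooooo...oooooooooooo.                            ..o########## 
............ooooooooo...oooooooo   .                              ...o####### ..
..........ooooooooooo..ooooooooo         .                           ...........
........oooooooooo....oooooooooooo                            ...               
.............oo..oo..oooooooooo...                         ......              
[... 2055 characters left out ...]
oooooooooooooooooooooooooooooooooooooooooooooooooooo
oooooooooooooooooooooooooooooooooooooooooooooooooooooooooooooooooooooooooooooooo
oooooooooooooooooooooooooooooooooooooooooooooooooooooooooooooooooooooooooooooooo
oooooooooooooooooooooooooooooooooooooooooooooooooooooooooooooooooooooooooooooooo
oooooooooooooooooooooooooooooooooooooooooooooooooooooooooooooooooooooooooooooooo
oooooooooooooooooooooooooooooooooooooooooooooooooooooooooooooooooooooooooooooooo
oooooooooooooooooo...ooooooooooooooooooooooooooooooooooooooooooooooooooooooooooo
oooooooooooooo..o...oooooooooooooooooooooooooooooooooooooooooooooooooooooooooooo
ooooooooooooo......ooooooooooooooooooooooooooooooooooooooooooooooooooooooooooooo
```

>>> {"method": "carry_out", "body": {"plan": "0 0 0.08 0 0 0; 0 0 0.08 0 0 0; 0 0 0.08 0 0 0; 0 0 0.08 0 0 0; 0 0 0.08 0 0 0; 0 0 0.09 0 0 0; 0 0 0 0 0 0; 0 0 0 0 0 0"}}

```text
time_s: 64.83
eef_pos: [0.5144, -0.2011, 0.0827]
eef_rot: [0.0, 0.259, 0.966, 0.001]
wrist_force: [0.7, 0.2, 0.8]
opening: 0.119
grasp_force: 58.8
```

Run:
```python
from h import *
here()
```

```text
t 64.83 grasp pt [ 514.4 -201.1  101.4] yhead 59.9 open 0.12 gf 58.8 F [0.7 0.2 0.8] q6 -1.64
```

>>> {"method": "carry_out", "body": {"plan": "0 0 0.01 0 0 0; 0 0 0 0 0 0; 0 0 0 0 0 0; 0 0 0 0 0 0; 0 0 0 0 0 0; 0 0 0 0 0 0; 0 0 0 0 0 0; 0 0 0 0 0 0", "claw": 0}}

```text
time_s: 65.5
eef_pos: [0.5142, -0.2009, 0.0822]
eef_rot: [0.0, 0.259, 0.966, 0.001]
wrist_force: [0.0, 0.0, 0.2]
opening: 0.5
grasp_force: 0.0
```

>>> {"method": "carry_out", "body": {"plan": "0 0 -0.2 0 0 0; 0 0 -0.3 0 0 0; 0 0 -0.4 0 0 0; 0 0 -0.4 0 0 0; 0 0 -0.4 0 0 0; 0 0 -0.4 0 0 0; 0 0 -0.4 0 0 0; 0 0 0 0 0 0"}}

```text
time_s: 66.17
eef_pos: [0.5163, -0.2024, 0.1872]
eef_rot: [0.004, 0.259, 0.966, -0.001]
wrist_force: [0.1, -0.2, -0.3]
opening: 0.499
grasp_force: 0.0
```

Run:
```python
from h import *
here()
plan([(360,60,230,80,14),(360,60,230,80,2)])
```

```text
t 66.17 grasp pt [ 516.2 -202.3  205.9] yhead 59.9 open 0.5 gf 0.0 F [ 0.1 -0.2 -0.3] q6 -1.64
max [0.48 0.41 0.05] [0.   0.01 0.25]
0.48 0.27 -0.05 0 0.01 -0.25; 0.47 0.28 -0.05 0 0.01 -0.25; 0.46 0.29 -0.04 0 0 -0.25; 0.45 0.3 -0.05 0 0.01 -0.25; 0.45 0.31 -0.04 0 0 -0.25; 0.44 0.32 -0.04 0 0.01 -0.25; 0.43 0.33 -0.05 0 0 -0.25; 0.42 0.34 -0.04 0 0.01 -0.25
0.41 0.36 -0.04 0 0 -0.25; 0.41 0.37 -0.05 0 0.01 -0.25; 0.4 0.37 -0.04 0 0 -0.25; 0.38 0.39 -0.05 0 0.01 -0.25; 0.38 0.39 -0.04 0 0 -0.25; 0.37 0.41 -0.05 0 0.01 -0.25; 0 0 0 0 0 0; 0 0 0 0 0 0
```

>>> {"method": "carry_out", "body": {"plan": "0.48 0.27 -0.05 0 0 -0.25; 0.47 0.28 -0.05 0 0 -0.25; 0.46 0.29 -0.04 0 0 -0.25; 0.45 0.3 -0.05 0 0 -0.25; 0.45 0.31 -0.04 0 0 -0.25; 0.44 0.32 -0.04 0 0 -0.25; 0.43 0.33 -0.05 0 0 -0.25; 0.42 0.34 -0.04 0 0 -0.25"}}

```text
time_s: 66.83
eef_pos: [0.4241, -0.0505, 0.1967]
eef_rot: [0.0, 0.161, 0.987, 0.001]
wrist_force: [-0.2, -0.4, -0.2]
opening: 0.502
grasp_force: 0.0
```

>>> {"method": "carry_out", "body": {"plan": "0.41 0.36 -0.04 0 0 -0.25; 0.41 0.37 -0.05 0 0 -0.25; 0.4 0.37 -0.04 0 0 -0.25; 0.38 0.39 -0.05 0 0 -0.25; 0.38 0.39 -0.04 0 0 -0.25; 0.37 0.41 -0.05 0 0 -0.25; 0 0 0 0 0 0; 0 0 0 0 0 0"}}

```text
time_s: 67.5
eef_pos: [0.3576, 0.0621, 0.2077]
eef_rot: [0.001, 0.086, 0.996, 0.001]
wrist_force: [0.3, 0.9, -0.2]
opening: 0.5
grasp_force: 0.0
```

Run:
```python
from h import *
here();t=snap('top','t15');s=snap('side','s15')
asc(t,285,165,425,285,2)
p=t['pixels'].astype(int);t0=cv2.imread('pics/top0.png')[:,:,::-1].astype(int)
d=np.abs(p-t0).max(2)
for n,(x0,y0,x1,y1) in dict(decanter=(345,135,400,182),jug=(118,150,170,200),g1=(175,150,208,185),g2=(222,138,252,172),jigger=(118,222,150,246)).items():print(n,d[y0:y1,x0:x1].mean().round(1),d[y0:y1,x0:x1].max())
print('side');asc(s,290,130,385,200,2)
```

```text
t 67.5 grasp pt [357.5  62.1 226.4] yhead 80.1 open 0.5 gf 0.0 F [ 0.3  0.9 -0.2] q6 -1.56
ooooooooo            ................oooooooooooooooooooooooooooooo......................................ooooooooooooooooooooooooooooooooooo
oooooooo.            ................oooooooooooooooooooooooooooooo.....................................oooooooooooooooooooooooooooooooooooo
ooooooooo            ................ooooooooooooooooooooooooooooooo..................................oooooooooooooooooooooooooooooooooooooo
ooooooooo           .................ooooooooooooooooooooooooooooooo................................oooooooooooooooooooooooooooooooooooooooo
oooooooo.           .................oooooooooooooooooooooooooooooooo............................ooooooooooooooooooooooooooooooooooooooooooo
ooooooooo           .................oooooooooooooooooooooooooooooooo........................ooooooooooooooooooooooooooooooooooooooooooooooo
ooooooooo          ...........o.......ooooooooooooooooooooooooooooooooooooo..............ooooooooooooooooooooooooooooooooooooooooooooooooooo
ooooooooooooooo.....oo
[... 10171 characters left out ...]
                  oooooooooo
oooooooooooooooooo                                                                  ooooooooooo
oooooooooooooooooooo                           o                                   oooooooooooo
oooooooooooooooooooooo                     oooooo                                  oooooooooooo
oooooooooooooooooooooooo                ooooooooooo                               ooooooooooooo
oooooooooooooooooooooooooo          ooooooooooooooo                             ooooooooooooooo
oooooooooooooooooooooooooooo    oooooooooooooooooo                            ooooooooooooooooo
oooooooooooooooooooooooooooooooooooooooooooooooooo                        .o.oooooooooooooooooo
```

Run:
```python
from h import *
def score(f,rng,dz):
    c=dict(np.load(f'pics/{f}.npz'));g=cv2.cvtColor(c['pixels'],cv2.COLOR_RGB2GRAY).astype(np.float32);best=[]
    for a in rng:
        for dx in(-4,-2,0,2,4):
            for dy in (-4,-2,0,2,4):
                r=np.radians(a);l=np.linspace(-30,30,41);q=np.array([w2px(c,[(623+dx+k*np.cos(r))/1e3,(-125+dy+k*np.sin(r))/1e3,.17]) for k in l]).astype(np.float32)
                best.append((cv2.remap(g,q[:,:1],q[:,1:],1).min(),cv2.remap(g,q[:,:1],q[:,1:],1).mean(),a))
    best.sort(key=lambda b:-b[1]);print(f,[(round(float(b[1])),b[2]) for b in best[:6]])
score('top0',range(-20,21,2),0);score('t9',range(40,81,2),0);score('t15',range(100,141,2),0);score('s15',range(100,141,2),0)
```

```text
top0 [(165, 0), (165, 0), (165, 0), (165, 0), (165, -2), (164, 2)]
t9 [(177, 62), (177, 60), (177, 62), (177, 60), (176, 62), (176, 60)]
t15 [(169, 122), (168, 124), (168, 120), (168, 122), (168, 120), (168, 124)]
s15 [(185, 122), (185, 124), (185, 120), (184, 126), (184, 122), (184, 118)]
```

The knob rests on the click (about 121–122°, nominal 120°). Every object is in place and the arm is clear, so I'm handing in.

```bash
python3 -c "
from bench import ctrl
print(ctrl.hand_in())"
```

```text
the job is handed in; nothing more can be done
None
```

I handed the job in at about 67 s: both pans (only two were there) stand on the board with two nuts each, the nutcracker is on the board, the knob rests on a click, and the jigger, decanter, jug and glasses show no movement in the final camera images; no verdict came back.

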